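# Stop and unload the shaking incubator

## Task

The incubator's run is over: first turn its timer knob back until the pointer is on the zero mark, then lift the clear hood by its bar and swing it up past its spring's over-centre point, so that it stays open by itself when let go. Take every capped bottle off the platform and stand it upright on the floor of the tray, leaving the open steel pan on the platform and the tip box in the tray, and at the end swing the hood down again until it is fully shut with the pointer still on zero. Leave everything else on the bench where it is.

Things in the scene. Friction and masses are not known exactly. Their poses are not given: they have to be found in the camera images.
- shaker: White shaking incubator, fixed. Origin on the bench under the middle of its chamber; x to its back, y to its left (console side), z up. Flat platform 50 mm above the bench, from the front wall (x = -75) to a low rail (x = 74 mm, top at 76 mm), y within 136 mm. Walls 83 mm high (front x = -81, sides y = 150 mm). Housing (x 118 to 205 mm) 78 mm high; console (y 150 to 300, x -82 to 205 mm) 60 high.
- hood (a joint): Clear box-shaped hood over the chamber walls, 194 mm deep, 296 wide, top 153 mm above the bench when shut, hinged along the machine's y at its back. 0 = shut, grows as the front swings up and back, stop at 1.53 rad. A spring strut passes over centre: let go below about 0.9 rad it falls shut, beyond about 1.1 it goes to the stop and stays. Lifting takes about 5 N at the bar, closing less.
- hood_hinge (a point): Point on the hinge line, in the middle of the hood's width: 114 mm behind the machine's origin and 85 mm above the bench. The rim of the hood lies at the height of this line when shut; open, the hood stands above and behind it, its rim 8 mm in front of it at most, up to 280 mm above the bench, its front face and bar on top.
- hood_bar (a point): Middle of the hood's handle, which moves with it: a level round bar, 14 mm thick, 130 mm long along the machine's y, 42 mm off the hood's front face. Shut: 236 mm in front of the hinge line and 57 mm above it, 142 mm above the bench, 11 mm below the hood's top; open: 323 mm above the bench, the front face now below it. Both ways it can be pinched from above, a finger before and one behind.
- timer (a joint): Timer knob on the console. 0 = its pointer is on the zero mark; grows clockwise seen from above (running time left), and goes on below 0 into the continuous-run field (stops at -0.9 and 4.7 rad). It stays where it is left; friction about 0.05 N m.
- timer_grip (a point): On the knob's upright axis, 83 mm above the bench: middle of the black grip bar, 56 mm long, 14 wide, 28 high (top at 97 mm) on a skirt of 62 mm diameter (top at 69 mm). Its x axis runs along the bar to the pointer end (white line). Zero is the one long broad white mark on the dial, straight behind the knob (machine's +x); short marks follow clockwise. 230 mm left of the machine's origin.
- tray: White open transport tray, fixed, 290 x 210 mm outside, walls 5 mm thick and 32 mm high. Origin under its centre, x along its length; its floor is 5 mm above the bench.
- tipbox: Grey pipette-tip box with a clear lid, 68 x 68 mm and 52 mm high, loose, in one corner of the tray; stays there. Origin at the centre of its underside.
- pan: Open square steel water pan, 62 x 62 x 22 mm, loose, on the platform among the bottles; stays there. Origin at the centre of its underside.
- b0_center (a point): Amber tall bottle: 90 mm high, straight round body 56 mm in diameter for the lower 50 mm, white screw cap 34 mm in diameter and 30 mm high on top (a slim shoulder 10 mm high between them). About 0.1 to 0.2 kg. The point is its centre, half-way up, z along its axis. It stands on the platform at the start, or is absent.
- b1_center (a point): Amber tall bottle: 90 mm high, straight round body 56 mm in diameter for the lower 50 mm, white screw cap 34 mm in diameter and 30 mm high on top (a slim shoulder 10 mm high between them). About 0.1 to 0.2 kg. The point is its centre, half-way up, z along its axis. It stands on the platform at the start, or is absent.
- b2_center (a point): Amber short bottle: 75 mm high, straight round body 60 mm in diameter for the lower 35 mm, white screw cap 34 mm in diameter and 30 mm high on top (a slim shoulder 10 mm high between them). About 0.1 to 0.2 kg. The point is its centre, half-way up, z along its axis. It stands on the platform at the start, or is absent.
- b3_center (a point): Amber short bottle: 75 mm high, straight round body 60 mm in diameter for the lower 35 mm, white screw cap 34 mm in diameter and 30 mm high on top (a slim shoulder 10 mm high between them). About 0.1 to 0.2 kg. The point is its centre, half-way up, z along its axis. It stands on the platform at the start, or is absent.
- b4_center (a point): Amber short bottle: 75 mm high, straight round body 60 mm in diameter for the lower 35 mm, white screw cap 34 mm in diameter and 30 mm high on top (a slim shoulder 10 mm high between them). About 0.1 to 0.2 kg. The point is its centre, half-way up, z along its axis. It stands on the platform at the start, or is absent.
- calculator: Bystander: grey calculator, 150 x 80 x 16 mm, lying on the bench between the robot and the incubator. Origin at the centre of its underside.
- marker: Bystander: marker pen 130 mm long and 16 mm thick, lying on the bench along its own x. Origin under its centre.
- tub: Bystander: white plastic tub, 100 mm in diameter, 112 mm high, beyond the tray. Origin at the centre of its underside.
- wash_bottle: Bystander: white wash bottle, 66 mm in diameter, 170 mm high with its spout, behind the incubator's right side. Origin at the centre of its underside.
- petri: Bystander: stack of four petri dishes, 91 mm in diameter, 62 mm high, left of the incubator. Origin at the centre of its underside.
Things that resemble listed ones, but are neither listed nor needed, are in the scene too. What is shaped like the tipbox but brown or pink is not meant.

How it is judged:
On the way, in this order (a step that is already met when the one before it is completed fails the run):
1. the timer's pointer is on zero (within 0.1 rad) (value of joint timer between -0.1 and 0.1 rad), for 0.3 s.
2. the hood is open beyond 1.3 rad and stays there by itself, let go (value of joint hood above 1.3 rad and distance between the grasp point and hood_bar above 0.06 m), for 0.5 s.
At the end, for the whole second after the job is handed in: The timer's pointer is within 0.1 rad of zero, the hood is shut (below 0.04 rad), every bottle present stands at rest, upright (within 0.15 rad) on the tray's floor (its axis at least 15 mm inside the tray's inner walls), the tip box stands in the tray and the pan on the platform (all of step 1 and value of joint hood below 0.04 rad and x of b0_center in the frame of tray between -0.125 and 0.125 m and y of b0_center in the frame of tray between -0.085 and 0.085 m and z of each of b0_center, b1_center in the frame of tray below 0.057 m and angle between each of b0_center, b1_center, b2_center, b3_center, b4_center, tipbox, pan's own z axis and vertical below 0.15 rad and linear speed of each of b0, b1, b2, b3, b4 below 0.02 m/s and x of b1_center in the frame of tray between -0.125 and 0.125 m and y of b1_center in the frame of tray between -0.085 and 0.085 m and x of b2_center in the frame of tray between -0.125 and 0.125 m and y of b2_center in the frame of tray between -0.085 and 0.085 m and z of each of b2_center, b3_center, b4_center in the frame of tray below 0.0495 m and x of b3_center in the frame of tray between -0.125 and 0.125 m and y of b3_center in the frame of tray between -0.085 and 0.085 m and x of b4_center in the frame of tray between -0.125 and 0.125 m and y of b4_center in the frame of tray between -0.085 and 0.085 m and x of tipbox in the frame of tray between -0.125 and 0.125 m and y of tipbox in the frame of tray between -0.085 and 0.085 m and z of tipbox in the frame of tray below 0.02 m and x of pan in the frame of shaker between -0.055 and 0.07 m and y of pan in the frame of shaker between -0.125 and 0.125 m and z of pan in the frame of shaker below 0.06 m); the robot touches nothing.
It fails at once if the calculator is shifted by more than 40 mm (distance of calculator from where it was at the start of the episode above 0.04 m).
It fails at once if the marker is shifted by more than 40 mm (distance of marker from where it was at the start of the episode above 0.04 m).
It fails at once if the tub is shifted by more than 40 mm (distance of tub from where it was at the start of the episode above 0.04 m).
It fails at once if the wash bottle is shifted by more than 40 mm (distance of wash_bottle from where it was at the start of the episode above 0.04 m).
It fails at once if the petri is shifted by more than 40 mm (distance of petri from where it was at the start of the episode above 0.04 m).
Of b0, b1, b2, b3, b4 only 3 to 5 are there at a start; the rules pass over those that are not, and their reading is None.
At some moment in a run one of b0, b1, b2, b3, b4 may be knocked a few centimetres aside while the robot is not near it.
It also fails if it takes over 210 s, if anything falls off the work surface, if the arm or the gripper's body presses on something with over 40 N, if the wrist force passes 120 N, or if a joint passes its speed limit or range.

## Robot

A 6-joint arm with a two-finger parallel gripper is mounted at the origin on the work surface. World frame = base frame: x ahead of the robot, y to its left, z up, the work surface at z = 0. Lengths are in m, angles in rad, forces in N, time in s.
With the tool pointing down it reaches from about 0.3 to 0.875 m from the base axis. Payload 6.4 kg.
Tool frame: the origin (TCP) lies midway between the tips of the shut fingers; the grasp point (between the pads) lies ctrl.grip_depth behind it (ctrl.grip_depth is the distance from the TCP to the grasp point, in m); x points along the fingers, y is the direction in which the jaws open and shut, and the axes are right-handed (so a half turn about x gives the same grasp; the last joint's range is limited). The gripper opens to 85 mm and grips with 20 to 120 N. Pads are 22 mm wide; open, the fingers measure 114 mm over their backs; the gripper's body (76 mm by 85 mm) begins 54 mm behind the grasp point. The pads swing forward as they close: fully open they stand 13 mm farther back than shut.
Start: joints at [0.99, 0.181, 1.607, -0, 1.354, -0.206], TCP at [0.21, 0.535, 0.231] pointing down, gripper open.
Joint ranges: [-2.99, 2.99], [-0.89, 2.07], [0.3, 2.58], [-1.14, 4.28], [0, 2.63], [-3.12, 3.12]. Speed limits (rad/s): [2.57, 2.57, 3.01, 3.14, 3.14, 3.14].

## Interface

Orientations are given as a unit quaternion [w, x, y, z].
In Python, from bench import ctrl gives the robot as it stands.
- The arm moves only by the tool carry_out, never from a script. Its argument "motion" is one flat list of numbers, 7 for each row, row after row: the turn, a rotation vector about the tool's x, y, z in degrees, then the shift along the tool's x, y, z in m, then the gripper's target within -1 to 1 (shut at 1, half-way at 0, fully open at -1). A call has 1 to 10 rows; each row shifts and turns the pose as measured when the row begins, along the tool's axes as they then stand; what a row does not reach is not made up. A row lasts 1/10 s, in which the tool goes at most 50 mm and 8.59 degrees, less where a joint would pass 70% of its speed; a pose out of reach is approached as far as the arm can. A call with a gripper value outside its range is refused whole. The fingers move at their own pace and stop on an object; the grip force is fixed at half the most. Time passes only in rows, so rows that do not move let the fingers close. It gives the time, the measured TCP pose, the force and the opening at its end, in the units of the state.
- ctrl.get_obs(): the state, without advancing time (a new reading comes with each control period).
- ctrl.camera(name): name is "side" or "top"; returns the picture (420x560x3 uint8, blue, green, red); there is no depth.
- ctrl.camera_params(name): a dict with "mtx" (3x3 intrinsics, pixels), "pose" (4x4, takes a point from camera to world coordinates). Camera axes: x right, y down, z forward; pixel columns grow to the right and rows downward; lengths in m; the calibration is good to about 2 mm. A picture is of the moment at which its call begins. camera_params takes no time and is no camera call.
- ctrl.hand_in(): hands the job in, once; it reports no verdict.
Trained networks look in the newest picture that a camera, given by its name, has taken for a name from the list of things; names that differ only in an ending like _2 or _b are one class to them, and where a whole thing is asked for, a point or a joint stands for the part that bears it (a point fixed in the world has none). Each returns a list of dicts, best first, with "conf" (0 to 1); they miss things now and then, are a little off and sometimes report something else, mostly with a low value. They report only what shows in the picture. A call takes as long as a camera call. They do not tell look-alikes from the thing itself.
- ctrl.boxes_of(camera, thing): "point" ([x, y, z] in m, in the coordinates of the camera as it stood for that picture, good to about 4 mm: the middle of the surface that is visible of it).
- ctrl.trace(camera, thing): "pixels" (420x560 bool, what is visible of it).
- ctrl.landmark_of(camera, thing): "point" ([x, y, z] in m, in the coordinates of the camera as it stood for that picture, good to about 4 mm: a listed point, or the origin of a listed thing).
The state is a dict: "time_s": time; "q": joint angles; "dq": joint speeds; "joint_efforts": joint torques, N m; "eef_pos": TCP position; "eef_rot": TCP orientation; "wrist_force": force on the tool from outside, world axes, zero at the start; "torque": the same for the moment, N m; "opening": opening from 0.0 (shut) to 1.0 (fully open).
Only numpy, scipy, OpenCV 4.12 (cv2) and the standard library are available. Lean on these libraries where they do the work, as an engineer would, in place of code of your own. Each camera call takes 0.05 s, during which the arm holds its last target. There are 200 camera calls.

## Working session

There is one attempt and no reset: what is moved stays moved. The work goes in short steps, Python scripts to look and compute and a tool call to move; the robot and the scene stay as the last step left them, time stands still between calls to the robot, and variables do not carry over. Pictures are saved under pics/ and viewed, about 12 in all and at most 16, crops included, and the job is handed in when it is done.

Besides the shell and the picture viewer there is one more tool, called after ">>>" as name(argument=value, ...), one argument or row to a line, values as JSON. carry_out: Moves the arm, as the interface text tells. Its arguments: {"type":"object","properties":{"motion":{"type":"array"}},"required":["motion"]}

```bash
mkdir -p pics; ls; cat > h.py <<'E'
from bench import ctrl
import numpy as np, cv2
from scipy.spatial.transform import Rotation as R
def cam(n,f=None):
    im=ctrl.camera(n)
    if f: cv2.imwrite('pics/'+f,im)
    return im
def W(n,p):
    T=np.array(ctrl.camera_params(n)['pose']); return T[:3,:3]@np.array(p)+T[:3,3]
def lm(n,t,k=3,f='landmark_of'):
    return [(round(d['conf'],2),W(n,d['point']).round(3).tolist()) for d in getattr(ctrl,f)(n,t)[:k]]
def ray(n,u,v,z):
    P=ctrl.camera_params(n);T=np.array(P['pose']);d=T[:3,:3]@np.linalg.solve(np.array(P['mtx']),[u,v,1]);o=T[:3,3]
    return o+d*(z-o[2])/d[2]
def proj(n,p):
    P=ctrl.camera_params(n);T=np.array(P['pose']);c=np.array(P['mtx'])@(T[:3,:3].T@(np.array(p)-T[:3,3]));return (c[:2]/c[2]).round(1)
E
python3 - <<'E'
from h import *
a=cam('top','t0.png');b=cam('side','s0.png')
for n in('top','side'):
    print(n,np.array(ctrl.camera_params(n)['pose']).round(2).tolist())
    for t in 'shaker hood_hinge hood_bar timer_grip tray tipbox pan b0_center b2_center calculator marker tub wash_bottle petri'.split(): print(t,lm(n,t,4))
o=ctrl.get_obs();print({k:np.round(v,3).tolist() for k,v in o.items()},ctrl.grip_depth)
E
```

```text
pics
top [[-0.02, -0.99, 0.13, 0.28], [-1.0, 0.02, -0.0, -0.01], [-0.0, -0.13, -0.99, 1.67], [0.0, 0.0, 0.0, 1.0]]
shaker [(0.83, [0.562, 0.077, 0.003])]
hood_hinge []
hood_bar [(0.98, [0.439, 0.098, 0.144])]
timer_grip [(0.77, [0.584, 0.31, 0.079]), (0.32, [0.372, 0.206, 0.0])]
tray [(0.69, [0.533, -0.341, -0.003])]
tipbox [(0.73, [0.305, -0.25, 0.0]), (0.59, [0.444, -0.281, 0.005]), (0.58, [0.166, -0.313, -0.001]), (0.56, [0.303, -0.399, -0.001])]
pan [(0.67, [0.525, -0.548, -0.005])]
b0_center []
b2_center []
calculator [(0.57, [0.383, -0.066, 0.001])]
marker [(0.53, [0.373, 0.205, 0.001])]
tub [(0.9, [0.525, -0.555, -0.003])]
wash_bottle [(0.58, [0.788, -0.222, -0.002])]
petri [(0.97, [0.528, 0.518, 0.001])]
side [[-0.98, -0.14, 0.14, 0.28], [-0.19, 0.65, -0.74, 0.93], [0.01, -0.75, -0.66, 0.95], [0.0, 0.0, 0.0, 1.0]]
shaker [(0.61, [0.553, 0.084, 0.002])]
hood_hinge []
hood_bar [(0.72, [0.434, 0.101, 0.143])]
timer_grip [(0.96, [0.585, 0.311, 0.085])]
tray [(0.72, [0.529, -0.345, 0.003])]
tipbox [(0.97, [0.3, -0.253, 0.004]), (0.83, [0.436, -0.285, 0.003]), (0.7, [0.295, -0.401, -0.003]), (0.63, [0.158, -0.314, 0.002])]
pan [(0.33, [0.525, 0.523, 0.002])]
b0_center [(0.56, [0.526, -0.555, 0.003])]
b2_center []
calculator [(0.6, [0.378, -0.065, 0.001])]
marker [(0.53, [0.367, 0.206, 0.002])]
tub [(0.71, [0.528, -0.555, -0.001])]
wash_bottle [(0.23, [0.584, 0.309, 0.084])]
petri [(0.74, [0.523, 0.524, 0.003]), (0.29, [0.527, -0.555, 0.001])]
{'time_s': 1.5, 'q': [0.99, 0.181, 1.607, -0.0, 1.354, -0.206], 'dq': [-0.0, -0.002, 0.0, -0.0, -0.001, 0.001], 'joint_efforts': [0.0, -44.484, -35.167, -0.0, 0.001, -0.0], 'eef_pos': [0.211, 0.535, 0.231], 'eef_rot': [0.695, 0.132, 0.695, -0.132], 'wrist_force': [0.283, -0.196, -0.719], 'torque': [0.015, -0.008, 0.037], 'opening': 0.998} 0.0187
```

View both.

View pics/t0.png

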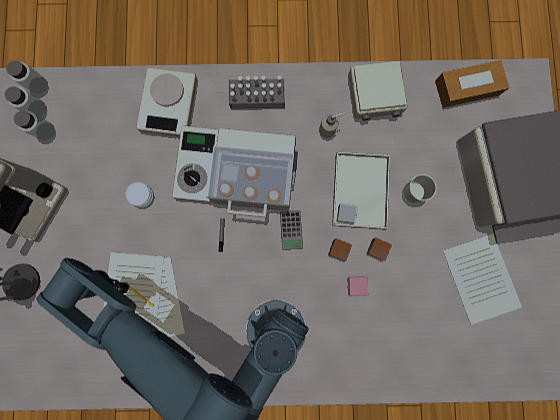

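View pics/s0.png

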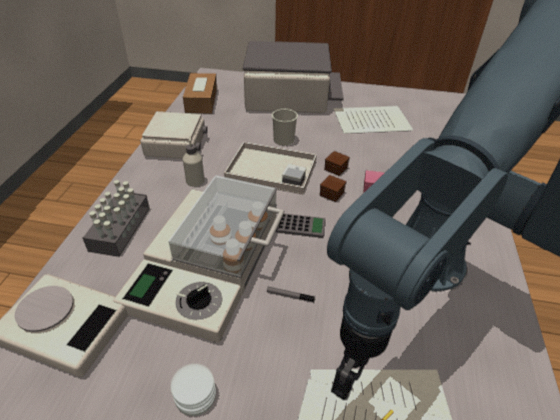

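```bash
python3 - <<'E'
from h import *
im=cv2.imread('pics/t0.png')
a=cv2.resize(im[158:200,168:216],(480,420),interpolation=cv2.INTER_CUBIC)
s=cv2.imread('pics/s0.png')
b=cv2.resize(s[270:330,165:245],None,fx=4,fy=4,interpolation=cv2.INTER_CUBIC)
b=cv2.copyMakeBorder(b,0,420-b.shape[0],0,0,cv2.BORDER_CONSTANT)
cv2.imwrite('pics/k0.png',np.hstack([a,b]))
print(proj('top',[.584,.31,.097]),proj('top',[.584,.31,.069]))
for n in('top','side'):
  for d in ctrl.landmark_of(n,'timer_grip')[:1]: print(d)
E
```

```text
[190.3 176.8] [191.8 178.1]
{'point': [-0.3277, -0.0962, 1.6175], 'conf': 0.77}
{'point': [-0.1914, 0.2031, 1.0742], 'conf': 0.96}
```

View pics/k0.png

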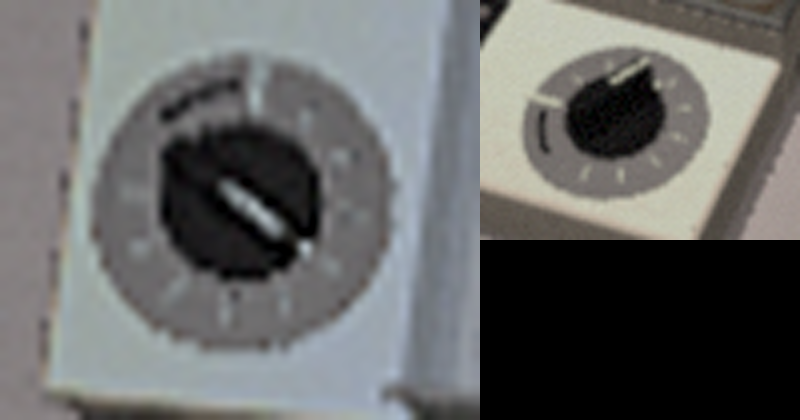

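```bash
cat >> h.py <<'E'
O=np.array([.5565,.082]);YAW=-.127
ex=np.array([np.cos(YAW),np.sin(YAW)]);ey=np.array([-ex[1],ex[0]])
def M(x,y): return O+x*ex+y*ey
def go(p,yaw=None):
    "p world TCP target, yaw = world angle of tool y in deg; prints full deltas in tool axes (shift as if not turning)"
    o=ctrl.get_obs();r=R.from_quat(np.roll(o['eef_rot'],-1));A=r.as_matrix()
    cur=np.degrees(np.arctan2(A[1,1],A[0,1]))
    y=np.radians(cur if yaw is None else yaw)
    y=min([y,y+np.pi,y-np.pi],key=lambda a:abs((a-np.radians(cur)+np.pi)%(2*np.pi)-np.pi)) if yaw is not None else y
    T=np.array([[0,np.cos(y),np.sin(y)],[0,np.sin(y),-np.cos(y)],[-1,0,0]])
    rv=np.degrees((r.inv()*R.from_matrix(T)).as_rotvec())
    d=np.array(p)-o['eef_pos']
    print('t',round(o['time_s'],1),'pos',np.round(o['eef_pos'],4),'yaw %.1f'%cur,'q6 %.2f'%o['q'][5],'open %.2f'%o['opening'],'F',np.round(o['wrist_force'],1),'| turn',rv.round(1),'shift now-axes',(A.T@d).round(4),'final-axes',(T.T@d).round(4))
E
python3 - <<'E'
from h import *
print(M(0,.23),M(-.122,0))
go([.5845,.3105,.17],-126+90)
go([.5845,.3105,.17],-126-90)
E
```

```text
[0.58563154 0.31014766] [0.43548255 0.09745238]
t 1.6 pos [0.2105 0.5351 0.2313] yaw 68.5 q6 -0.21 open 1.00 F [ 0.1 -0.3 -0.7] | turn [-75.5  -0.    0. ] shift now-axes [ 0.0613 -0.0721  0.4303] final-axes [ 0.0613 -0.4346  0.0381]
t 1.6 pos [0.2105 0.5351 0.2313] yaw 68.5 q6 -0.21 open 1.00 F [ 0.1 -0.3 -0.7] | turn [-75.5  -0.    0. ] shift now-axes [ 0.0613 -0.0721  0.4303] final-axes [ 0.0613 -0.4346  0.0381]
```

>>> carry_out(
  motion=[0,0,0,0.003,-0.007,0.043,-1,0,0,0,0.003,-0.007,0.043,-1,0,0,0,0.003,-0.007,0.043,-1,0,0,0,0.003,-0.007,0.043,-1,0,0,0,0.003,-0.007,0.043,-1,0,0,0,0.003,-0.007,0.043,-1,0,0,0,0.003,-0.007,0.043,-1,0,0,0,0.003,-0.007,0.043,-1,0,0,0,0.003,-0.007,0.043,-1,0,0,0,0.003,-0.007,0.043,-1],
)

```text
time_s: 2.6
eef_pos: [0.5949, 0.3102, 0.2014]
eef_rot: [0.696, 0.129, 0.695, -0.126]
wrist_force: [0.5, 0.9, 0.4]
opening: 1.0
```

>>> carry_out(
  motion=[8.5,0,0,0,0,0,-1,8.5,0,0,0,0,0,-1,8.5,0,0,0,0,0,-1,8.5,0,0,0,0,0,-1,8.5,0,0,0,0,0,-1,8.5,0,0,0,0,0,-1,8.5,0,0,0,0,0,-1,8.5,0,0,0,0,0,-1,8.5,0,0,0,0,0,-1,8.5,0,0,0,0,0,-1],
)

```text
time_s: 3.6
eef_pos: [0.6014, 0.3029, 0.1979]
eef_rot: [0.42, 0.569, 0.421, -0.568]
wrist_force: [0.1, -0.3, -0.7]
opening: 1.003
```

```bash
python3 - <<'E'
from h import *
go([.585,.3105,.15],-36)
E
```

```text
t 3.6 pos [0.6014 0.3029 0.1979] yaw -17.0 q6 0.59 open 1.00 F [ 0.1 -0.3 -0.7] | turn [19.  -0.1  0.1] shift now-axes [ 0.0479 -0.0179 -0.0024] final-axes [ 0.0479 -0.0178  0.0035]
```

>>> carry_out(
  motion=[8,0,0,0,0,0,-1,8,0,0,0,0,0,-1,3,0,0,0,0,0,-1,0,0,0,0.024,-0.009,0.002,-1,0,0,0,0.024,-0.009,0.0015,-1,0,0,0,0.03,0,0,-1,0,0,0,0.03,0,0,-1,0,0,0,0,0,0,-1],
)

```text
time_s: 4.4
eef_pos: [0.586, 0.3119, 0.0882]
eef_rot: [0.314, 0.635, 0.315, -0.632]
wrist_force: [0.4, 0.0, -0.1]
opening: 0.997
```

```bash
python3 - <<'E'
from h import *
go([.585,.3105,.074],-36)
a=cam('top');b=cam('side')
cv2.imwrite('pics/k1.png',np.hstack([cv2.resize(a[150:210,160:220],(400,400)),cv2.resize(b[250:350,140:240],(400,400))]))
E
```

```text
t 4.4 pos [0.586  0.3119 0.0882] yaw -37.1 q6 0.96 open 1.00 F [ 0.4  0.  -0.1] | turn [-1.1 -0.3 -0. ] shift now-axes [0.0142 0.0001 0.0018] final-axes [0.0142 0.     0.0017]
```

View pics/k1.png

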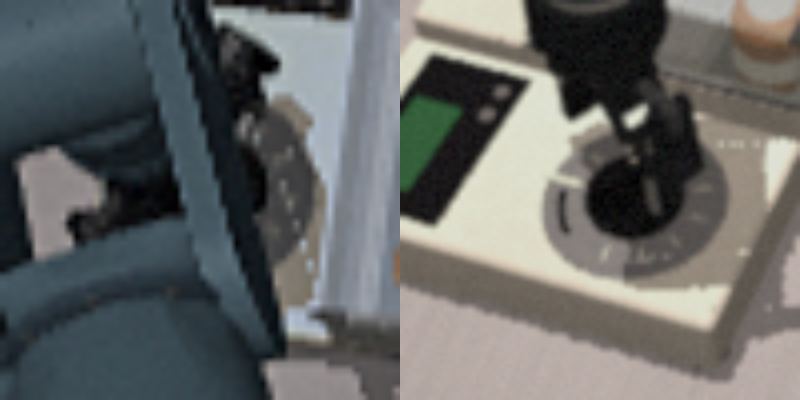

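The jaws straddle the knob (right half, bar at about (635,200)). Lower and close.

>>> carry_out(
  motion=[0,0,0,0.013,0,0.001,-1,0,0,0,0,0,0,1,0,0,0,0,0,0,1,0,0,0,0,0,0,1,0,0,0,0,0,0,1,0,0,0,0,0,0,1,0,0,0,0,0,0,1,0,0,0,0,0,0,1,0,0,0,0,0,0,1],
)

```text
time_s: 5.4
eef_pos: [0.5881, 0.3172, 0.087]
eef_rot: [0.312, 0.639, 0.317, -0.627]
wrist_force: [-0.6, -0.3, 0.1]
opening: 0.141
```

```bash
python3 - <<'E'
from h import *
go([.585,.3105,.074],82.7)
E
```

```text
t 5.4 pos [0.5881 0.3172 0.087 ] yaw -37.1 q6 0.96 open 0.14 F [-0.6 -0.3  0.1] | turn [60.2 -1.   0.5] shift now-axes [0.0129 0.0016 0.0075] final-axes [0.013  0.0071 0.0022]
```

>>> carry_out(
  motion=[0,0,0,0,0,0,0.3,0,0,0,0,0,0,0.3,0,0,0,0,0,0.007,0.3,0,0,0,0.005,0,0,0.3,0,0,0,0,0,0,0.3],
)

```text
time_s: 5.9
eef_pos: [0.5844, 0.3109, 0.0822]
eef_rot: [0.312, 0.64, 0.317, -0.627]
wrist_force: [0.7, 1.0, 0.7]
opening: 0.351
```

```bash
python3 - <<'E'
from h import *
go([.585,.3105,.076],-36)
a=cam('top');b=cam('side')
cv2.imwrite('pics/k2.png',np.hstack([cv2.resize(a[150:210,160:220],(400,400)),cv2.resize(b[260:330,155:225],(400,400))]))
E
```

```text
t 5.9 pos [0.5844 0.3109 0.0822] yaw -37.2 q6 0.95 open 0.35 F [0.7 1.  0.7] | turn [-1.2 -1.1 -0.1] shift now-axes [0.0062 0.0007 0.0001] final-axes [ 0.0062  0.0007 -0.    ]
```

View pics/k2.png

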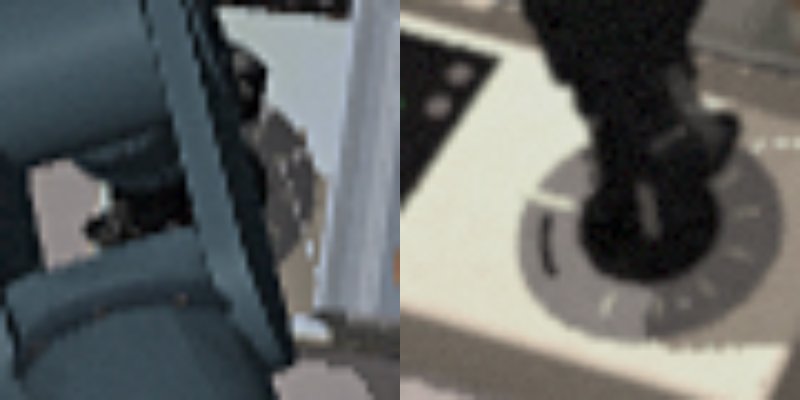

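>>> carry_out(
  motion=[-1,0,0,0.004,0,0,0.3,0,0,0,0,0,0,1,0,0,0,0,0,0,1,0,0,0,0,0,0,1,0,0,0,0,0,0,1],
)

```text
time_s: 6.5
eef_pos: [0.584, 0.3119, 0.079]
eef_rot: [0.318, 0.636, 0.324, -0.624]
wrist_force: [-0.5, -0.5, 0.3]
opening: 0.145
```

```bash
python3 - <<'E'
from h import *
go([.585,.3105,.076],-36)
E
```

```text
t 6.5 pos [0.584  0.3119 0.079 ] yaw -36.0 q6 0.93 open 0.15 F [-0.5 -0.5  0.3] | turn [-0.  -1.1 -0. ] shift now-axes [0.003  0.0017 0.0006] final-axes [0.003  0.0017 0.0005]
```

>>> carry_out(
  motion=[-8,0,0,0,0,0,1,-8,0,0,0,0,0,1,-8,0,0,0,0,0,1,-8,0,0,0,0,0,1,-8,0,0,0,0,0,1,-8,0,0,0,0,0,1],
)

```text
time_s: 7.1
eef_pos: [0.5835, 0.3121, 0.079]
eef_rot: [0.555, 0.443, 0.557, -0.43]
wrist_force: [-0.6, -0.8, -0.1]
opening: 0.146
```

```bash
python3 - <<'E'
from h import *
go([.584,.312,.079],82.7)
E
```

```text
t 7.1 pos [0.5835 0.3121 0.079 ] yaw 13.7 q6 0.06 open 0.15 F [-0.6 -0.8 -0.1] | turn [-69.   -0.2  -1.1] shift now-axes [-0.      0.0004  0.0002] final-axes [-0.     -0.      0.0005]
```

>>> carry_out(
  motion=[-8,0,0,0,0,0,1,-8,0,0,0,0,0,1,-8,0,0,0,0,0,1,-8,0,0,0,0,0,1,-8,0,0,0,0,0,1,-8,0,0,0,0,0,1,-8,0,0,0,0,0,1,-8,0,0,0,0,0,1,-4,0,0,0,0,0,1,0,0,0,0,0,0,1],
)

```text
time_s: 8.1
eef_pos: [0.583, 0.3117, 0.079]
eef_rot: [0.708, 0.039, 0.705, -0.027]
wrist_force: [0.9, 0.9, 0.2]
opening: 0.151
```

>>> carry_out(
  motion=[0,0,0,0,0,0,-1,0,0,0,0,0,0,-1,0,0,0,0,0,0,-1,0,0,0,0,0,0,-1,0,0,0,-0.03,0,0,-1,0,0,0,-0.04,0,0,-1,0,0,0,-0.045,0,0,-1,0,0,0,-0.045,-0.03,-0.04,-1,0,0,0,-0.04,-0.03,-0.04,0,0,0,0,0,0,-0.045,0],
)

```text
time_s: 9.1
eef_pos: [0.4729, 0.2717, 0.261]
eef_rot: [0.707, 0.042, 0.705, -0.032]
wrist_force: [-0.1, 1.4, 0.7]
opening: 0.692
```

```bash
python3 - <<'E'
from h import *
p=M(-.122,0)
print(lm('top','hood_bar',1),p)
go([*p,.22],np.degrees(YAW))
a=cam('top');b=cam('side')
cv2.imwrite('pics/k3.png',np.hstack([cv2.resize(a[155:203,168:216],(400,400),interpolation=cv2.INTER_CUBIC),cv2.resize(b[260:330,155:225],(400,400),interpolation=cv2.INTER_CUBIC)]))
E
```

```text
[(0.88, [0.438, 0.098, 0.148])] [0.43548255 0.09745238]
t 9.2 pos [0.4638 0.2733 0.2576] yaw 84.2 q6 -1.17 open 0.61 F [-3.2  3.8 -2.2] | turn [-88.5   0.2  -1. ] shift now-axes [ 0.0352 -0.1783 -0.01  ] final-axes [ 0.0376  0.0058 -0.178 ]
```

View pics/k3.png

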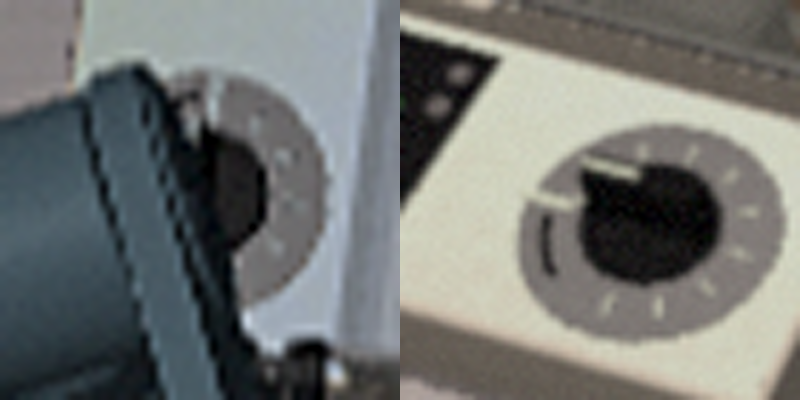

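```bash
python3 - <<'E'
from h import *
f=lambda x,y,z:ray('side',155+(x-400)/5.714,260+y/5.714,z)[:2]
a,b=f(640,177,.097),f(583,160,.097);d=b-a;print(a,b,np.degrees(np.arctan2(d[1],d[0])),np.linalg.norm(d))
a,b=f(583,208,.061),f(530,197,.061);e=b-a;print(a,b,np.degrees(np.arctan2(e[1],e[0])),np.linalg.norm(e))
c=f(650,215,.069);print('skirt ctr',c, np.degrees(np.arctan2(*(b-[.5845,.311])[::-1])))
E
```

```text
[0.58215828 0.31181984] [0.60899845 0.30810044] -7.889579264756752 0.027096658203257937
[0.6138293  0.30701871] [0.63868513 0.30607471] -2.1749806759387202 0.02487375714271547
skirt ctr [0.58113467 0.31028991] -5.1937646242075335
```

>>> carry_out(
  motion=[0,0,0,0,-0.036,-0.002,0.1,0,0,0,0,-0.036,-0.002,0.1,0,0,0,0,-0.036,-0.002,0.1,0,0,0,0,-0.036,-0.002,0.1,0,0,0,0,-0.034,-0.002,0.1,8.3,0,0,0,0,0,0.1,8.3,0,0,0,0,0,0.1,8.3,0,0,0,0,0,0.1,8.3,0,0,0,0,0,0.1,8.3,0,0,0,0,0,0.1],
)

```text
time_s: 10.25
eef_pos: [0.4472, 0.0883, 0.253]
eef_rot: [0.643, 0.294, 0.647, -0.286]
wrist_force: [-0.5, 0.8, 0.1]
opening: 0.452
```

>>> carry_out(
  motion=[8.3,0,0,0,0,0,0.1,8.3,0,0,0,0,0,0.1,8.3,0,0,0,0,0,0.1,8.3,0,0,0,0,0,0.1,8.3,0,0,0,0,0,0.1,8.3,0,0,0,0,0,0.1,0,0,0,0,0,0,0.1],
)

```text
time_s: 10.95
eef_pos: [0.4532, 0.0861, 0.2516]
eef_rot: [0.45, 0.544, 0.458, -0.54]
wrist_force: [-0.6, 0.4, 0.1]
opening: 0.452
```

```bash
python3 - <<'E'
from h import *
go([*M(-.122,0),.16],np.degrees(YAW))
E
```

```text
t 10.9 pos [0.4532 0.0861 0.2516] yaw -10.1 q6 0.10 open 0.45 F [-0.6  0.4  0.1] | turn [-2.8 -0.6  0.2] shift now-axes [ 0.0917 -0.0191 -0.007 ] final-axes [ 0.0916 -0.0191 -0.009 ]
```

>>> carry_out(
  motion=[-2.8,-0.6,0,0,0,0,0.1,0,0,0,0.02,-0.018,-0.009,0.1,0,0,0,0.04,0,0,0.1,0,0,0,0.03,0,0,0.1,0,0,0,0,0,0,0.1],
)

```text
time_s: 11.45
eef_pos: [0.4401, 0.0967, 0.1603]
eef_rot: [0.473, 0.526, 0.473, -0.526]
wrist_force: [-0.1, -0.6, 0.2]
opening: 0.445
```

```bash
python3 - <<'E'
from h import *
go([*M(-.121,0),.126],np.degrees(YAW))
b=cam('side');a=cam('top')
cv2.imwrite('pics/b1.png',np.hstack([cv2.resize(b[160:280,210:330],(400,400),interpolation=cv2.INTER_CUBIC),cv2.resize(a[160:240,210:290],(400,400),interpolation=cv2.INTER_CUBIC)]))
E
```

```text
t 11.4 pos [0.4401 0.0967 0.1603] yaw -6.1 q6 0.06 open 0.45 F [-0.1 -0.6  0.2] | turn [ 1.2 -0.  -0. ] shift now-axes [ 0.0343 -0.0037 -0.0002] final-axes [ 0.0343 -0.0036 -0.0002]
```

View pics/b1.png

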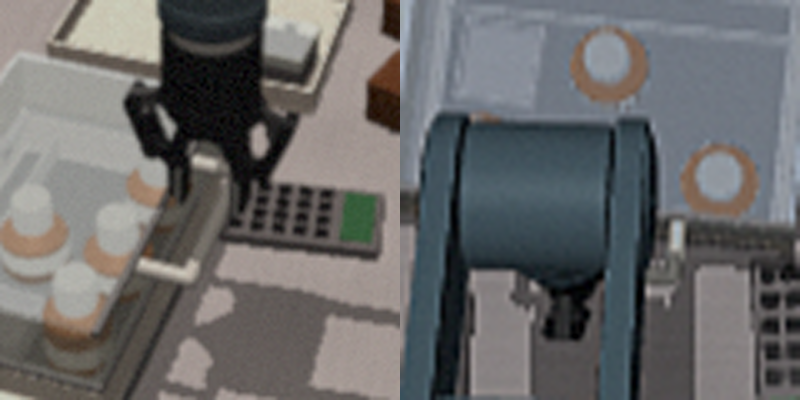

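The left panel shows the bar end at (180,265) running between the two fingers. Lower and pinch.

>>> carry_out(
  motion=[1,0,0,0.017,-0.003,0,0.1,0,0,0,0.017,0,0,0.1,0,0,0,0,0,0,0.1,0,0,0,0,0,0,1,0,0,0,0,0,0,1,0,0,0,0,0,0,1,0,0,0,0,0,0,1,0,0,0,0,0,0,1],
)

```text
time_s: 12.35
eef_pos: [0.4355, 0.0978, 0.1389]
eef_rot: [-0.468, -0.526, -0.473, 0.53]
wrist_force: [-2.3, 0.1, -5.0]
opening: 0.136
```

```bash
python3 - <<'E'
from h import *
go([*M(-.122,0),.126],np.degrees(YAW))
r=.2428;a0=np.arctan2(.057,.236)
p=None
for t in np.arange(0,1.531,.09):
    x=-r*np.cos(a0+t);z=r*np.sin(a0+t)
    if p: print('%.2f'%t,'tool y %.4f tool x %.4f'%(x-p[0],-(z-p[1])))
    p=(x,z)
E
```

```text
t 12.3 pos [0.4355 0.0978 0.1389] yaw -6.6 q6 0.07 open 0.14 F [-2.3  0.1 -5. ] | turn [0.6 0.  0.6] shift now-axes [0.0129 0.0001 0.0003] final-axes [0.0129 0.     0.0003]
0.09 tool y 0.0061 tool x -0.0210
0.18 tool y 0.0079 tool x -0.0204
0.27 tool y 0.0097 tool x -0.0196
0.36 tool y 0.0115 tool x -0.0186
0.45 tool y 0.0131 tool x -0.0175
0.54 tool y 0.0146 tool x -0.0162
0.63 tool y 0.0160 tool x -0.0149
0.72 tool y 0.0173 tool x -0.0134
0.81 tool y 0.0184 tool x -0.0118
0.90 tool y 0.0194 tool x -0.0101
0.99 tool y 0.0202 tool x -0.0083
1.08 tool y 0.0209 tool x -0.0064
1.17 tool y 0.0214 tool x -0.0045
1.26 tool y 0.0217 tool x -0.0026
1.35 tool y 0.0218 tool x -0.0006
1.44 tool y 0.0218 tool x 0.0013
1.53 tool y 0.0216 tool x 0.0033
```

>>> carry_out(
  motion=[0,0,0,0,0,0,0.3,0,0,0,0,0,0,0.3,0,0,0,0,0,0,0.3],
)

```text
time_s: 12.65
eef_pos: [0.4394, 0.0974, 0.142]
eef_rot: [-0.47, -0.528, -0.471, 0.528]
wrist_force: [0.3, 0.3, -0.8]
opening: 0.349
```

```bash
python3 - <<'E'
from h import *
go([*M(-.122,0),.122],np.degrees(YAW))
ctrl.camera('side');print(lm('side','hood_bar',2))
E
```

```text
t 12.7 pos [0.4394 0.0974 0.142 ] yaw -6.6 q6 0.07 open 0.35 F [ 0.3  0.3 -0.8] | turn [ 0.7 -0.   0.1] shift now-axes [ 0.02   -0.0039  0.0005] final-axes [ 0.02   -0.0039  0.0005]
[(0.74, [0.434, 0.1, 0.144])]
```

>>> carry_out(
  motion=[0,0,0,0.011,-0.003,0,0.3,0,0,0,0.011,0,0,0.3,0,0,0,0,0,0,0.3],
)

```text
time_s: 13.05
eef_pos: [0.4363, 0.0978, 0.1183]
eef_rot: [0.47, 0.528, 0.471, -0.528]
wrist_force: [-0.3, -0.1, 0.5]
opening: 0.348
```

>>> carry_out(
  motion=[0,0,0,0,0,0,1,0,0,0,0,0,0,1,0,0,0,0,0,0,1,0,0,0,0,0,0,1],
)

```text
time_s: 13.45
eef_pos: [0.4348, 0.0979, 0.1176]
eef_rot: [-0.469, -0.527, -0.472, 0.529]
wrist_force: [-0.2, -0.6, 0.2]
opening: 0.142
```

>>> carry_out(
  motion=[0,0,0,-0.021,0.006,0,1,0,0,0,-0.0205,0.008,0,1,0,0,0,-0.0195,0.01,0,1,0,0,0,-0.0185,0.0115,0,1,0,0,0,-0.0175,0.013,0,1],
)

```text
time_s: 13.95
eef_pos: [0.4758, 0.093, 0.2086]
eef_rot: [-0.463, -0.521, -0.477, 0.535]
wrist_force: [-5.6, 1.2, -1.4]
opening: 0.142
```

```bash
cat >>h.py <<'E'
def hood(off):
    "hood angle from TCP + vertical offset bar-TCP"
    o=ctrl.get_obs();d=(np.array(o['eef_pos'][:2])-O)@ex-.114;z=o['eef_pos'][2]+off-.085
    print('hood %.3f r %.4f (.2428)'%(np.arctan2(z,-d)-np.arctan2(.057,.236),np.hypot(d,z)))
E
python3 - <<'E'
from h import *
go([.5,.08,.3],np.degrees(YAW));hood(.0244)
E
```

```text
t 13.9 pos [0.4758 0.093  0.2086] yaw -6.6 q6 0.06 open 0.14 F [-5.6  1.2 -1.4] | turn [0.7 0.  1.6] shift now-axes [-0.092   0.023   0.0102] final-axes [-0.0914  0.0256  0.0098]
hood 0.411 r 0.2452 (.2428)
```

>>> carry_out(
  motion=[0,0,0,-0.017,0.014,0,1,0,0,0,-0.0155,0.0155,0,1,0,0,0,-0.014,0.0165,0,1,0,0,0,-0.0125,0.018,0,1,0,0,0,-0.011,0.019,0,1,0,0,0,-0.009,0.02,0,1],
)

```text
time_s: 14.55
eef_pos: [0.5698, 0.0817, 0.287]
eef_rot: [-0.455, -0.511, -0.486, 0.543]
wrist_force: [-7.5, -0.5, 10.6]
opening: 0.14
```

```bash
python3 - <<'E'
from h import *
go([.5,.08,.3],np.degrees(YAW));hood(.0244)
E
```

```text
t 14.6 pos [0.5698 0.0817 0.287 ] yaw -6.5 q6 0.05 open 0.14 F [-7.5 -0.5 10.6] | turn [0.8 0.3 3.6] shift now-axes [-0.0086 -0.0698  0.0096] final-axes [-0.013  -0.069   0.0105]
hood 0.915 r 0.2478 (.2428)
```

>>> carry_out(
  motion=[0,0,1,-0.009,0.02,0,1,0,0,1,-0.007,0.021,0,1,0,0,1,-0.005,0.021,0,1,0,0,0,-0.003,0.021,0,1,0,0,0,-0.001,0.021,0,1],
)

```text
time_s: 15.05
eef_pos: [0.6763, 0.0688, 0.3112]
eef_rot: [-0.469, -0.523, -0.473, 0.532]
wrist_force: [-0.7, -1.2, -3.0]
opening: 0.138
```

```bash
python3 - <<'E'
from h import *
go([.5,.08,.3],np.degrees(YAW));hood(.0244)
E
```

```text
t 15.1 pos [0.6763 0.0688 0.3112] yaw -6.5 q6 0.04 open 0.14 F [-0.7 -1.2 -3. ] | turn [0.7 0.4 0.7] shift now-axes [ 0.0135 -0.1763  0.0089] final-axes [ 0.0112 -0.1763  0.0113]
hood 1.360 r 0.2507 (.2428)
```

>>> carry_out(
  motion=[0,0,0,0,0.02,0,1,0,0,0,0,0.01,0,1,0,0,0,0,0,0,-0.3,0,0,0,0,0,0,-0.3,0,0,0,0,0,0,-0.3,0,0,0,-0.03,0,0,-0.3,0,0,0,-0.04,0,0,-0.3,0,0,0,-0.04,0,0,-0.3],
)

```text
time_s: 15.85
eef_pos: [0.7061, 0.0658, 0.4114]
eef_rot: [-0.463, -0.518, -0.478, 0.537]
wrist_force: [0.8, 0.2, 0.0]
opening: 0.647
```

```bash
python3 - <<'E'
from h import *
go([.5,.08,.3],np.degrees(YAW))
cam('top','o1.png');print(lm('top','hood_bar',2))
E
```

```text
t 15.8 pos [0.7061 0.0658 0.4114] yaw -6.6 q6 0.04 open 0.65 F [0.8 0.2 0. ] | turn [0.7 0.4 1.9] shift now-axes [ 0.1182 -0.2026  0.0086] final-axes [ 0.1114 -0.2063  0.012 ]
[(0.85, [0.719, 0.066, 0.324]), (0.52, [0.382, -0.065, 0.005])]
```

>>> carry_out(
  motion=[0,0,0.5,0,-0.02,0.045,-0.3,0,0,0.5,0,-0.02,0.045,-0.3,0,0,0.5,0,-0.02,0.045,-0.3,0,0,0,0,-0.02,0.045,-0.3,0,0,0,0,-0.02,0.045,-0.3,0,0,0,0,-0.02,0.045,-0.3,0,0,0,0,-0.01,0.045,-0.3,0,0,0,0,-0.01,0.03,-0.3],
)

```text
time_s: 16.75
eef_pos: [0.523, -0.2626, 0.4215]
eef_rot: [0.479, 0.526, 0.469, -0.524]
wrist_force: [-0.1, -0.7, -0.1]
opening: 0.646
```

```bash
python3 - <<'E'
from h import *
go([.5,.08,.3],np.degrees(YAW))
a=cam('top');b=cam('side')
for n in('top','side'):
    for t in('b0_center','b2_center','pan'): print(n,t,lm(n,t,6))
print(lm('top','tray'),lm('top','tipbox',1))
cv2.imwrite('pics/o2.png',np.hstack([cv2.resize(a[140:240,200:400],(800,400),interpolation=cv2.INTER_CUBIC)]))
cv2.imwrite('pics/o2s.png',b)
E
```

```text
t 16.8 pos [ 0.523  -0.2626  0.4215] yaw -5.8 q6 -0.57 open 0.65 F [-0.1 -0.7 -0.1] | turn [ 1.4  0.4 -0.7] shift now-axes [ 0.1181 -0.0592 -0.3394] final-axes [ 0.1215 -0.0662 -0.3369]
top b0_center [(0.61, [0.535, -0.342, -0.001])]
top b2_center [(0.58, [0.6, 0.078, 0.087])]
top pan [(0.59, [0.538, -0.343, 0.003]), (0.58, [0.606, 0.166, 0.053])]
side b0_center [(0.57, [0.527, 0.18, 0.097])]
side b2_center [(0.95, [0.596, 0.078, 0.091])]
side pan [(0.82, [0.603, 0.166, 0.048]), (0.31, [0.436, -0.285, 0.003])]
[(0.75, [0.531, -0.343, 0.001])] [(0.84, [0.167, -0.314, -0.003])]
```

View pics/o2.png

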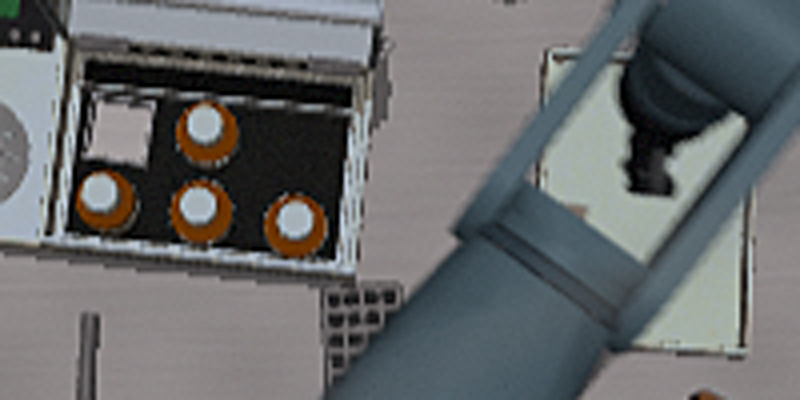

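```bash
python3 - <<'E'
from h import *
for n,(u,v) in dict(P1=(225.5,188),P2=(251.25,171.25),P3=(249.75,191.75),P4=(274,194.5)).items():
    for z in(.14,.125):
        p=ray('top',u,v,z); print(n,z,p[:2].round(4),'machine',(np.array([ex,ey])@(p[:2]-O)).round(3),'side top px',proj('side',p),'side bottom',proj('side',[*p[:2],.05]))
b=cv2.imread('pics/o2s.png');cv2.imwrite('pics/o2c.png',cv2.resize(b[175:295,170:290],(600,600),interpolation=cv2.INTER_CUBIC))
E
```

```text
P1 0.14 [0.5316 0.1725] machine [-0.036  0.087] side top px [231.3 241.7] side bottom [233.  264.8]
P1 0.125 [0.5341 0.1743] machine [-0.034  0.089] side top px [230.5 246.1] side bottom [231.9 265.2]
P2 0.14 [0.592  0.0779] machine [0.036 0.   ] side top px [219.3 214.6] side bottom [221.4 237.6]
P2 0.125 [0.5951 0.0788] machine [0.039 0.002] side top px [218.5 218.6] side bottom [220.3 237.6]
P3 0.14 [0.5161 0.0842] machine [-0.04  -0.003] side top px [245.4 219.9] side bottom [246.3 243. ]
P3 0.125 [0.5185 0.0851] machine [-0.038 -0.002] side top px [244.6 224.1] side bottom [245.4 243.1]
P4 0.14 [ 0.5044 -0.004 ] machine [-0.041 -0.092] side top px [256.7 200.2] side bottom [257.1 223. ]
P4 0.125 [ 0.5066 -0.0039] machine [-0.039 -0.092] side top px [256.  204.1] side bottom [256.3 222.9]
```

View pics/o2c.png

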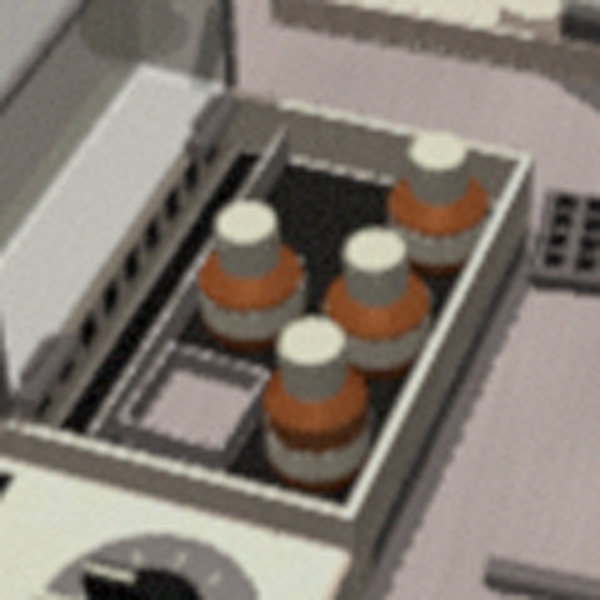

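Cap tops in the side crop: (310,342) is the tall bottle, (246,222), (375,250) and (438,152) are short ones, and the pan is at (200,400). The hood stays open. I start with the bottle at the far right.

>>> carry_out(
  motion=[8.5,0,0,0,0,0,-0.2,8.5,0,0,0,0,0,-0.2,8.5,0,0,0,0,0,-0.2,8.5,0,0,0,0,0,-0.2,8.5,0,0,0,0,0,-0.2,8.5,0,0,0,0,0,-0.2,8.5,0,0,0,0,0,-0.2,8.5,0,0,0,0,0,-0.2,8.5,0,0,0,0,0,-0.2,8.5,0,0,0,0,0,-0.2],
)

```text
time_s: 18.25
eef_pos: [0.5296, -0.2511, 0.4208]
eef_rot: [-0.008, 0.711, -0.013, -0.703]
wrist_force: [0.1, 0.9, 1.3]
opening: 0.596
```

```bash
python3 - <<'E'
from h import *
top=dict(P1=(225.5,188,.14),P2=(251.25,171.25,.125),P3=(249.75,191.75,.125),P4=(274,194.5,.125))
side=dict(P1=(232,243.4),P2=(219.2,219.4),P3=(245,225),P4=(257.6,205.4))
for k,(u,v,z) in top.items(): print(k,ray('top',u,v,z)[:2].round(4),ray('side',*side[k],z)[:2].round(4))
go([.506,-.003,.2],-97.3)
E
```

```text
P1 [0.5316 0.1725] [0.5283 0.1781]
P2 [0.5951 0.0788] [0.5923 0.0815]
P3 [0.5185 0.0851] [0.5165 0.0886]
P4 [ 0.5066 -0.0039] [0.5008 0.0008]
t 18.2 pos [ 0.5296 -0.2511  0.4208] yaw -91.7 q6 0.95 open 0.60 F [0.1 0.9 1.3] | turn [ 5.6 -0.6 -0.4] shift now-axes [ 0.2188 -0.2488  0.0332] final-axes [ 0.2208 -0.2431  0.0549]
```

>>> carry_out(
  motion=[5.6,-0.6,-0.4,0,0,0,-0.2,0,0,0,0.03,-0.041,0.009,-0.2,0,0,0,0.03,-0.041,0.009,-0.2,0,0,0,0.04,-0.041,0.009,-0.2,0,0,0,0.04,-0.041,0.009,-0.2,0,0,0,0.04,-0.041,0.009,-0.2,0,0,0,0.04,-0.041,0.009,-0.2,0,0,0,0,0,0,-0.2],
)

```text
time_s: 19.05
eef_pos: [0.5117, -0.0189, 0.2214]
eef_rot: [-0.045, 0.707, -0.047, -0.704]
wrist_force: [-0.8, 0.0, -0.6]
opening: 0.606
```

```bash
python3 - <<'E'
from h import *
go([.504,-.0015,.092],-97.3)
E
```

```text
t 19.1 pos [ 0.5117 -0.0189  0.2214] yaw -97.5 q6 1.43 open 0.61 F [-0.8  0.  -0.6] | turn [-0.2 -0.2 -0.1] shift now-axes [ 0.1294 -0.0165  0.0104] final-axes [ 0.1294 -0.0162  0.0099]
```

>>> carry_out(
  motion=[0,0,0,0.01,-0.017,0.01,-0.2,0,0,0,0.04,0,0,-0.2,0,0,0,0.04,0,0,-0.2,0,0,0,0,0,0,-0.2],
)

```text
time_s: 19.45
eef_pos: [0.5071, 0.0015, 0.1325]
eef_rot: [-0.042, 0.709, -0.045, -0.702]
wrist_force: [-0.6, -0.2, -0.1]
opening: 0.599
```

```bash
python3 - <<'E'
from h import *
go([.504,-.0015,.092],-97.3)
b=cam('side');a=cam('top')
cv2.imwrite('pics/g1.png',np.hstack([cv2.resize(b[165:245,215:295],(400,400),interpolation=cv2.INTER_CUBIC),cv2.resize(a[160:220,240:300],(400,400),interpolation=cv2.INTER_CUBIC)]))
E
```

```text
t 19.4 pos [0.5071 0.0015 0.1325] yaw -97.0 q6 1.46 open 0.60 F [-0.6 -0.2 -0.1] | turn [ 0.3 -0.6 -0.2] shift now-axes [0.0405 0.0032 0.0031] final-axes [0.0405 0.0033 0.0027]
```

View pics/g1.png

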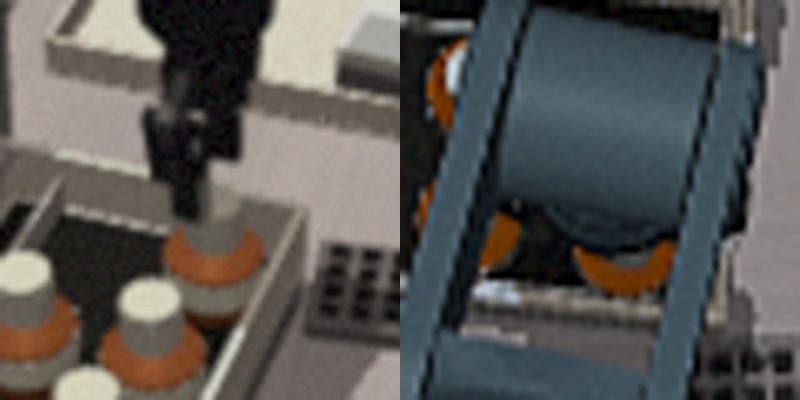

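The finger sits where projection predicts, beside the cap at (210,205). Descend and grip.

>>> carry_out(
  motion=[0,0,0,0.02,0.003,0.003,-0.2,0,0,0,0.02,0,0,-0.2,0,0,0,0,0,0,1,0,0,0,0,0,0,1,0,0,0,0,0,0,1,0,0,0,0,0,0,1,0,0,0,0,0,0,1],
)

```text
time_s: 20.25
eef_pos: [0.5197, -0.0062, 0.1129]
eef_rot: [-0.04, 0.721, -0.047, -0.691]
wrist_force: [0.3, 1.1, -0.8]
opening: 0.366
```

>>> carry_out(
  motion=[0,0,0,-0.02,0,0,1,0,0,0,-0.04,0,0,1,0,0,0,-0.03,0,0,1,0,0,0,0,0,0,1],
)

```text
time_s: 20.65
eef_pos: [0.5152, -0.0048, 0.2062]
eef_rot: [-0.04, 0.72, -0.047, -0.691]
wrist_force: [0.9, -0.5, -0.4]
opening: 0.363
```

```bash
python3 - <<'E'
from h import *
a=cam('top');b=cam('side')
print(lm('top','tray'),lm('side','tray'),lm('side','tipbox'))
m=ctrl.trace('top','tray')[0]['pixels'].astype(np.uint8)
r=cv2.minAreaRect(cv2.findNonZero(m));bx=cv2.boxPoints(r)
print([ray('top',*q,.032)[:2].round(3).tolist() for q in bx])
go([.63,-.395,.2],-90)
E
```

```text
[(0.55, [0.532, -0.34, 0.002])] [(0.73, [0.53, -0.347, 0.004])] [(0.88, [0.156, -0.315, 0.002]), (0.87, [0.303, -0.252, 0.002]), (0.64, [0.437, -0.285, 0.002])]
[[0.517, 0.587], [0.595, 0.55], [0.546, 0.455], [0.468, 0.493]]
t 20.9 pos [ 0.5116 -0.0041  0.1997] yaw -97.1 q6 1.46 open 0.37 F [-1.   0.4 -1.3] | turn [-7.1 -1.7 -0.5] shift now-axes [ 0.007   0.3733 -0.1656] final-axes [-3.000e-04  3.909e-01 -1.184e-01]
```

```bash
python3 - <<'E'
from h import *
b=cam('side');a=cam('top')
cv2.imwrite('pics/g2.png',np.hstack([cv2.resize(b[145:245,195:295],(400,400),interpolation=cv2.INTER_CUBIC),cv2.resize(a[160:220,240:300],(400,400),interpolation=cv2.INTER_CUBIC)]))
E
```

```text
(no output)
```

View pics/g2.png

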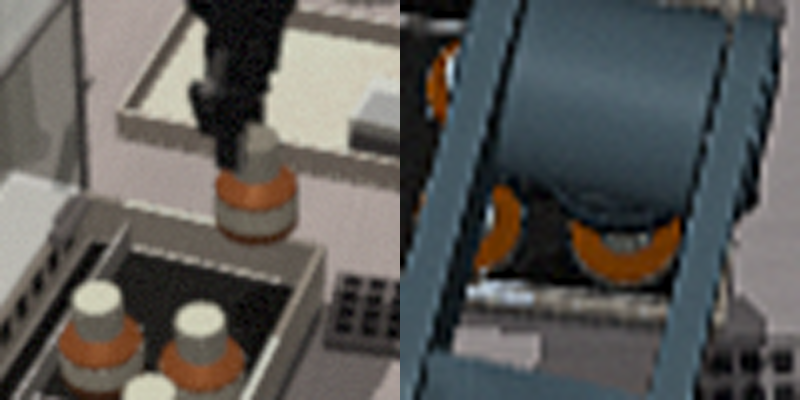

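>>> carry_out(
  motion=[0,-1.7,-0.5,-0.01,0.02,0,1,0,0,0,-0.005,0.042,-0.018,1,0,0,0,-0.003,0.042,-0.018,1,0,0,0,0,0.042,-0.018,1,0,0,0,0,0.042,-0.018,1,0,0,0,0,0.042,-0.018,1,0,0,0,0,0.042,-0.018,1,0,0,0,0,0.042,-0.018,1,0,0,0,0,0.042,-0.018,1,0,0,0,0,0.015,-0.018,1],
)

```text
time_s: 22.05
eef_pos: [0.6269, -0.4026, 0.2046]
eef_rot: [0.045, -0.701, 0.038, 0.71]
wrist_force: [0.6, 0.3, -1.7]
opening: 0.367
```

```bash
python3 - <<'E'
from h import *
go([.625,-.397,.071],-97.3)
a=ctrl.camera('side');print(lm('side','b2_center',5))
E
```

```text
t 22.1 pos [ 0.6269 -0.4026  0.2046] yaw -96.8 q6 0.96 open 0.37 F [ 0.6  0.3 -1.7] | turn [0.5 0.8 0.5] shift now-axes [ 0.1337 -0.004   0.0008] final-axes [ 0.1336 -0.0053  0.0026]
[(0.66, [0.595, 0.076, 0.092])]
```

>>> carry_out(
  motion=[0,0.8,0.5,0.03,-0.004,0.001,1,0,0,0,0.035,0,0,1,0,0,0,0.035,0,0,1,0,0,0,0.02,0,0,1,0,0,0,0,0,0,1],
)

```text
time_s: 22.65
eef_pos: [0.626, -0.3917, 0.0767]
eef_rot: [0.043, -0.705, 0.039, 0.707]
wrist_force: [-0.5, 0.7, -1.3]
opening: 0.363
```

```bash
python3 - <<'E'
from h import *
go([.625,-.397,.069],-97.3)
a=ctrl.camera('side');print(lm('side','b2_center',5))
E
```

```text
t 22.6 pos [ 0.626  -0.3917  0.0767] yaw -96.6 q6 0.96 open 0.36 F [-0.5  0.7 -1.3] | turn [0.7 0.2 0.3] shift now-axes [0.0077 0.0054 0.0003] final-axes [0.0077 0.0053 0.0003]
[(0.66, [0.597, 0.078, 0.091]), (0.34, [0.52, 0.087, 0.091])]
```

>>> carry_out(
  motion=[0,0,0,0.004,0.004,0,1,0,0,0,0.003,0,0,1,0,0,0,0,0,0,1],
)

```text
time_s: 23.05
eef_pos: [0.6297, -0.3991, 0.0789]
eef_rot: [-0.04, 0.709, -0.041, -0.703]
wrist_force: [0.0, 0.1, -1.2]
opening: 0.366
```

>>> carry_out(
  motion=[0,0,0,0.006,0,0,1,0,0,0,0.004,0,0,1],
)

```text
time_s: 23.25
eef_pos: [0.631, -0.4003, 0.0711]
eef_rot: [-0.039, 0.71, -0.042, -0.702]
wrist_force: [-0.4, -0.1, -2.1]
opening: 0.367
```

```bash
python3 - <<'E'
from h import *
go([.625,-.397,.069],-97.3)
ctrl.camera('side')
go([.625,-.397,.069],-97.3)
E
```

```text
t 23.2 pos [ 0.631  -0.4003  0.0711] yaw -96.6 q6 0.96 open 0.37 F [-0.4 -0.1 -2.1] | turn [ 0.7 -0.7 -0.2] shift now-axes [ 0.002  -0.0025  0.0064] final-axes [ 0.0021 -0.0025  0.0064]
t 23.3 pos [ 0.6308 -0.4001  0.0704] yaw -96.6 q6 0.96 open 0.36 F [-0.1 -0.3 -2. ] | turn [ 0.7 -0.7 -0.2] shift now-axes [ 0.0014 -0.0024  0.0062] final-axes [ 0.0014 -0.0024  0.0062]
```

>>> carry_out(
  motion=[0,0,0,0.004,0,0.003,1],
)

```text
time_s: 23.4
eef_pos: [0.6284, -0.4, 0.0668]
eef_rot: [-0.039, 0.71, -0.042, -0.702]
wrist_force: [0.8, 0.4, -1.4]
opening: 0.368
```

>>> carry_out(
  motion=[0,0,0,0.001,0,0,0.1,0,0,0,0,0,0,0.1,0,0,0,0,0,0,0.1],
)

```text
time_s: 23.7
eef_pos: [0.6276, -0.3999, 0.065]
eef_rot: [-0.039, 0.71, -0.042, -0.702]
wrist_force: [1.0, -0.5, 0.0]
opening: 0.449
```

```bash
python3 - <<'E'
from h import *
go([.518,.087,.2],-97.3)
ctrl.camera('side');print(lm('side','b2_center',5))
E
```

```text
t 23.7 pos [ 0.6276 -0.3999  0.065 ] yaw -96.6 q6 0.96 open 0.45 F [ 1.  -0.5  0. ] | turn [ 0.7 -0.7 -0.2] shift now-axes [-0.1388 -0.4705  0.1632] final-axes [-0.135  -0.469   0.1706]
[(0.88, [0.598, 0.079, 0.092])]
```

>>> carry_out(
  motion=[0,0,0,0,0,0,-0.2,0,0,0,0,0,0,-0.2,0,0,0,-0.03,0,0,-0.2,0,0,0,-0.04,0,0,-0.2,0,0,0,-0.045,0,0,-0.2,0,-0.7,0,-0.03,-0.045,0.012,-0.2,0,0,0,0,-0.045,0.016,-0.2,0,0,0,0,-0.045,0.016,-0.2,0,0,0,0,-0.045,0.016,-0.2],
)

```text
time_s: 24.7
eef_pos: [0.5878, -0.2203, 0.2126]
eef_rot: [-0.042, 0.707, -0.046, -0.705]
wrist_force: [1.2, 0.4, -0.3]
opening: 0.595
```

>>> carry_out(
  motion=[0,0,0,0,-0.045,0.016,-0.2,0,0,0,0,-0.045,0.016,-0.2,0,0,0,0,-0.045,0.016,-0.2,0,0,0,0,-0.045,0.016,-0.2,0,0,0,0,-0.045,0.016,-0.2,0,0,0,0,-0.03,0.016,-0.2],
)

```text
time_s: 25.3
eef_pos: [0.5208, 0.056, 0.2134]
eef_rot: [-0.042, 0.709, -0.046, -0.702]
wrist_force: [0.7, -0.3, -0.4]
opening: 0.599
```

```bash
python3 - <<'E'
from h import *
cam('side','p1.png');cam('top','p1t.png');print(lm('side','b2_center',5),lm('top','b2_center',5))
go([.518,.087,.14],-97.3)
E
```

```text
[(0.97, [0.598, 0.079, 0.093])] []
t 25.5 pos [0.5216 0.0538 0.2134] yaw -97.1 q6 1.58 open 0.60 F [ 0.5 -0.2 -0.3] | turn [ 0.2 -0.6 -0.4] shift now-axes [ 0.073  -0.0331  0.0084] final-axes [ 0.0734 -0.0325  0.0078]
```

View pics/p1.png

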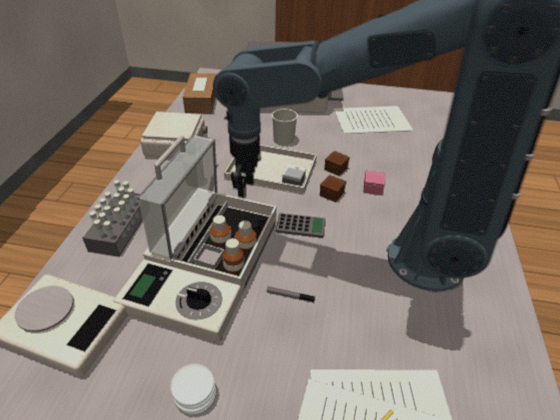

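>>> carry_out(
  motion=[0,-0.6,-0.4,0.01,-0.033,0.008,-0.2,0,0,0,0.04,0,0,-0.2,0,0,0,0.03,0,0,-0.2,0,0,0,0.01,0,0,-0.2],
)

```text
time_s: 25.9
eef_pos: [0.5242, 0.0829, 0.1248]
eef_rot: [-0.045, 0.709, -0.046, -0.702]
wrist_force: [-0.1, 0.2, 0.2]
opening: 0.6
```

```bash
python3 - <<'E'
from h import *
ctrl.camera('side')
go([.5175,.087,.098],-97.3)
E
```

```text
t 25.9 pos [0.5237 0.0827 0.1241] yaw -97.4 q6 1.64 open 0.60 F [-0.6  0.4 -0.6] | turn [-0.1 -0.5 -0.1] shift now-axes [ 0.026  -0.0035  0.007 ] final-axes [ 0.0261 -0.0035  0.0067]
```

>>> carry_out(
  motion=[0,-0.5,0,0.013,-0.003,0.005,-0.2,0,0,0,0.012,0,0.003,-0.2,0,0,0,0.002,0,0.001,1,0,0,0,0.001,0,0.001,1],
)

```text
time_s: 26.35
eef_pos: [0.5175, 0.0848, 0.0976]
eef_rot: [-0.047, 0.708, -0.048, -0.703]
wrist_force: [-0.5, 1.1, 11.8]
opening: 0.375
```

```bash
python3 - <<'E'
from h import *
go([.5175,.087,.098],-97.3)
E
```

```text
t 26.4 pos [0.5175 0.0848 0.0976] yaw -97.7 q6 1.64 open 0.37 F [-0.5  1.1 11.8] | turn [-0.4 -0.4 -0. ] shift now-axes [-0.0004 -0.0022  0.0003] final-axes [-0.0004 -0.0022  0.0003]
```

>>> carry_out(
  motion=[0,0,0,-0.003,0,0,1,0,0,0,-0.01,0,0,1,0,0,0,-0.03,0,0,1,0,0,0,-0.04,0,0,1,0,0,0,-0.04,0,0,1],
)

```text
time_s: 26.85
eef_pos: [0.513, 0.085, 0.2218]
eef_rot: [0.047, -0.704, 0.048, 0.707]
wrist_force: [0.6, -1.0, -1.3]
opening: 0.381
```

```bash
python3 - <<'E'
from h import *
b=cam('side','g3.png')
go([.520,-.395,.22],-97.3)
t0=cv2.imread('pics/o2s.png')
E
```

```text
t 26.9 pos [0.517  0.0849 0.2299] yaw -97.6 q6 1.64 open 0.38 F [3.3 0.9 3.8] | turn [-0.3 -0.5 -0. ] shift now-axes [ 0.0108  0.4753 -0.0666] final-axes [ 0.0099  0.4757 -0.0639]
```

>>> carry_out(
  motion=[0,0,0,0,0.025,-0.003,1,0,0,0,0,0.043,-0.006,1,0,0,0,0,0.043,-0.006,1,0,0,0,0,0.043,-0.006,1,0,0,0,0,0.043,-0.006,1,0,0,0,0,0.043,-0.006,1,0,0,0,0,0.043,-0.006,1,0,0,0,0,0.043,-0.006,1,0,0,0,0,0.043,-0.006,1,0,0,0,0,0.043,-0.006,1],
)

```text
time_s: 27.9
eef_pos: [0.5246, -0.3412, 0.2481]
eef_rot: [-0.041, 0.717, -0.045, -0.695]
wrist_force: [0.8, 0.0, -0.5]
opening: 0.382
```

```bash
python3 - <<'E'
from h import *
go([.520,-.395,.15],-97.3)
E
```

```text
t 27.9 pos [ 0.5246 -0.3412  0.2481] yaw -96.9 q6 0.91 open 0.38 F [ 0.8  0.  -0.5] | turn [ 0.4 -1.8 -0.2] shift now-axes [0.0983 0.0536 0.0012] final-axes [ 0.0981  0.054  -0.0023]
```

```bash
cat >>h.py <<'E'
def amber(n='side',f=None):
    im=cam(n,f);h=cv2.cvtColor(im,cv2.COLOR_BGR2HSV)
    m=((h[...,0]>6)&(h[...,0]<20)&(h[...,1]>150)&(h[...,2]>110)).astype(np.uint8)
    m[:110]=0
    k,_,st,c=cv2.connectedComponentsWithStats(m)
    return [(c[i].round(0).tolist(),int(st[i,4])) for i in range(1,k) if st[i,4]>15]
E
python3 - <<'E'
from h import *
print(amber()); o=ctrl.get_obs()['eef_pos'];print(proj('side',o-[0,0,.03]))
print(proj('side',[.615,-.395,.03]))
E
```

```text
[([273.0, 115.0], 68), ([252.0, 152.0], 61), ([220.0, 232.0], 127), ([232.0, 256.0], 110)]
[273.7 116.8]
[251.5 152.9]
```

>>> carry_out(
  motion=[0,-1.8,0,0,0.027,0,1,0,0,0,0.02,0.027,0,1,0,0,0,0.04,0,0.001,1,0,0,0,0.04,0,0.002,1,0,0,0,0.04,0,0.002,1,0,0,0,0.03,0,0.002,1,0,0,0,0.01,0,0,1],
)

```text
time_s: 28.65
eef_pos: [0.5136, -0.4128, 0.0765]
eef_rot: [-0.039, 0.71, -0.054, -0.701]
wrist_force: [-2.8, 21.9, 55.1]
opening: 0.377
```

```bash
python3 - <<'E'
from h import *
go([.520,-.395,.054],-97.3)
E
```

```text
t 28.6 pos [ 0.5136 -0.4128  0.0765] yaw -97.5 q6 0.85 open 0.38 F [-2.8 21.9 55.1] | turn [-0.2 -0.8 -1.1] shift now-axes [ 0.0222 -0.0189 -0.0037] final-axes [ 0.0225 -0.0185 -0.0041]
```

>>> carry_out(
  motion=[0,0,0,-0.015,0,0,1,0,0,-1,-0.01,-0.02,-0.006,1],
)

```text
time_s: 28.85
eef_pos: [0.5217, -0.3931, 0.1025]
eef_rot: [-0.046, 0.71, -0.048, -0.701]
wrist_force: [0.1, -0.2, -0.7]
opening: 0.383
```

```bash
python3 - <<'E'
from h import *
print(amber(f='q1.png'))
go([.520,-.39,.08],-97.3)
o=ctrl.get_obs()['eef_pos'];print(proj('side',o-[0,0,.02]),proj('side',o-[0,0,.03]))
E
```

```text
[([277.0, 143.0], 63), ([252.0, 152.0], 61), ([219.0, 232.0], 124), ([232.0, 256.0], 113)]
t 28.9 pos [ 0.524  -0.3894  0.1038] yaw -97.5 q6 0.87 open 0.37 F [ 1.7  1.8 -0. ] | turn [-0.2 -0.9  0.1] shift now-axes [0.0237 0.0012 0.0042] final-axes [0.0238 0.0011 0.0039]
[275.3 144.3] [275.3 146.7]
```

>>> carry_out(
  motion=[0,-0.8,0,0.02,0,0.004,1,0,0,0,0.015,0,0.002,1,0,0,0,0.006,0,0,1],
)

```text
time_s: 29.2
eef_pos: [0.5201, -0.3871, 0.0625]
eef_rot: [-0.045, 0.707, -0.045, -0.704]
wrist_force: [-0.0, -0.1, -1.8]
opening: 0.378
```

```bash
python3 - <<'E'
from h import *
go([.520,-.39,.052],-97.3)
E
```

```text
t 29.2 pos [ 0.5201 -0.3871  0.0625] yaw -97.3 q6 0.87 open 0.38 F [-0.  -0.1 -1.8] | turn [-0.  -0.2 -0. ] shift now-axes [ 0.0105  0.0028 -0.0002] final-axes [ 0.0105  0.0028 -0.0002]
```

>>> carry_out(
  motion=[0,0,0,0.006,0,0,1,0,0,0,0.004,0,0,1],
)

```text
time_s: 29.4
eef_pos: [0.5191, -0.3872, 0.0516]
eef_rot: [-0.046, 0.706, -0.045, -0.705]
wrist_force: [-14.9, 10.2, 44.1]
opening: 0.378
```

>>> carry_out(
  motion=[0,0,0,0.003,0,0,1],
)

```text
time_s: 29.5
eef_pos: [0.5195, -0.3877, 0.0516]
eef_rot: [-0.046, 0.706, -0.045, -0.705]
wrist_force: [-8.2, 10.4, 32.9]
opening: 0.376
```

>>> carry_out(
  motion=[0,0,0,-0.001,0,0,0.1,0,0,0,0,0,0,0.1,0,0,0,0,0,0,-0.1,0,0,0,0,0,0,-0.1,0,0,0,-0.02,0,0,-0.2,0,0,0,-0.04,0,0,-0.2,0,0,0,-0.045,0,0,-0.2,0,0,0,-0.04,0,0,-0.2],
)

```text
time_s: 30.3
eef_pos: [0.5147, -0.3849, 0.1903]
eef_rot: [0.051, -0.701, 0.041, 0.71]
wrist_force: [0.3, -0.1, -0.6]
opening: 0.602
```

```bash
python3 - <<'E'
from h import *
print(amber(f='q2.png'))
go([.594,.080,.2],-97.3)
print(proj('side',[.52,-.39,.03]))
E
```

```text
[([252.0, 152.0], 61), ([276.0, 156.0], 65), ([219.0, 232.0], 128), ([232.0, 256.0], 113)]
t 30.4 pos [ 0.5174 -0.3876  0.1986] yaw -97.5 q6 0.87 open 0.60 F [ 3.1 -2.3  5.6] | turn [-0.2  0.3  0.4] shift now-axes [ 0.0015 -0.4736 -0.0152] final-axes [-0.0014 -0.4736 -0.0165]
[276.1 156.7]
```

>>> carry_out(
  motion=[0,0,0,-0.01,-0.03,-0.002,-0.2,0,0,0,-0.01,-0.045,-0.002,-0.2,0,0,0,0,-0.045,-0.002,-0.2,0,0,0,0,-0.045,-0.002,-0.2,0,0,0,0,-0.045,-0.002,-0.2,0,0,0,0,-0.045,-0.002,-0.2,0,0,0,0,-0.045,-0.002,-0.2,0,0,0,0,-0.045,-0.002,-0.2,0,0,0,0,-0.045,-0.002,-0.2,0,0,0,0,-0.045,-0.002,-0.2],
)

```text
time_s: 31.35
eef_pos: [0.5979, 0.0474, 0.2201]
eef_rot: [-0.05, 0.706, -0.05, -0.705]
wrist_force: [1.3, -0.9, 0.8]
opening: 0.604
```

```bash
python3 - <<'E'
from h import *
go([.5955,.079,.14],-97.3)
print(amber(f='q3.png'),lm('side','b2_center',4))
E
```

```text
t 31.4 pos [0.5979 0.0474 0.2201] yaw -98.2 q6 1.59 open 0.60 F [ 1.3 -0.9  0.8] | turn [-0.9 -0.1  0. ] shift now-axes [ 0.0801 -0.0309  0.007 ] final-axes [ 0.0801 -0.031   0.0064]
[([252.0, 152.0], 62), ([276.0, 156.0], 62), ([220.0, 232.0], 126), ([232.0, 256.0], 110)] [(0.8, [0.596, 0.076, 0.092])]
```

>>> carry_out(
  motion=[-1,0,0,0.01,-0.028,0.008,-0.2,0,0,0,0.035,0,0.001,-0.2,0,0,0,0.03,0,0.001,-0.2,0,0,0,0.01,0,0,-0.2],
)

```text
time_s: 31.85
eef_pos: [0.5936, 0.0814, 0.1337]
eef_rot: [-0.041, 0.708, -0.04, -0.704]
wrist_force: [0.4, 0.0, 0.3]
opening: 0.601
```

```bash
python3 - <<'E'
from h import *
go([.5955,.079,.102],-97.3)
E
```

```text
t 31.9 pos [0.5936 0.0814 0.1337] yaw -96.6 q6 1.62 open 0.60 F [0.4 0.  0.3] | turn [ 0.7 -0.3  0.1] shift now-axes [ 0.0317  0.0022 -0.002 ] final-axes [ 0.0317  0.0021 -0.0022]
```

>>> carry_out(
  motion=[0.7,0,0,0.018,0.002,-0.001,-0.2,0,0,0,0.012,0,0.002,-0.2,0,0,0,0.002,0,0.001,1,0,0,0,0.001,0,0.001,1,0,0,0,0,0,0,1],
)

```text
time_s: 32.35
eef_pos: [0.5916, 0.0772, 0.1004]
eef_rot: [-0.046, 0.708, -0.045, -0.703]
wrist_force: [-0.4, -0.0, -1.6]
opening: 0.377
```

>>> carry_out(
  motion=[0,0,0,-0.005,0,0,1,0,0,0,-0.02,0,0,1,0,0,0,-0.035,0,0,1,0,0,0,-0.035,0,0,1,0,0,0,-0.02,0,0,1],
)

```text
time_s: 32.85
eef_pos: [0.5883, 0.0769, 0.2184]
eef_rot: [-0.046, 0.706, -0.046, -0.706]
wrist_force: [0.5, -0.2, -1.3]
opening: 0.38
```

```bash
python3 - <<'E'
from h import *
print(amber(f='q4.png'))
go([.615,-.290,.2],-97.3)
o=ctrl.get_obs()['eef_pos'];print(proj('side',o-[0,0,.03]))
E
```

```text
[([252.0, 152.0], 60), ([277.0, 156.0], 61), ([219.0, 199.0], 123), ([232.0, 256.0], 110)]
t 32.9 pos [0.59   0.0768 0.2218] yaw -97.4 q6 1.63 open 0.38 F [1.2 0.  1.5] | turn [-0.1 -0.3  0. ] shift now-axes [ 0.022   0.3606 -0.0718] final-axes [ 0.0218  0.3607 -0.0714]
[218.8 200.1]
```

>>> carry_out(
  motion=[0,0,0,0,0.025,-0.004,1,0,0,0,0,0.043,-0.009,1,0,0,0,0,0.043,-0.009,1,0,0,0,0,0.043,-0.009,1,0,0,0,0,0.043,-0.009,1,0,0,0,0,0.043,-0.009,1,0,0,0,0,0.043,-0.009,1,0,0,0,0,0.04,-0.009,1,0,0,0,0,0.02,-0.004,1,0,0,0,0,0.01,0,1],
)

```text
time_s: 33.9
eef_pos: [0.6163, -0.2925, 0.2228]
eef_rot: [-0.043, 0.709, -0.043, -0.702]
wrist_force: [-0.1, 0.3, -1.4]
opening: 0.376
```

```bash
python3 - <<'E'
from h import *
go([.613,-.290,.1],-97.3)
E
```

```text
t 33.9 pos [ 0.6163 -0.2925  0.2228] yaw -97.0 q6 1.07 open 0.38 F [-0.1  0.3 -1.4] | turn [ 0.3 -0.6  0.1] shift now-axes [ 0.1227 -0.0019  0.0048] final-axes [ 0.1228 -0.0021  0.0036]
```

>>> carry_out(
  motion=[0,-0.6,0,0.03,-0.002,0.003,1,0,0,0,0.04,0,0.002,1,0,0,0,0.035,0,0.002,1,0,0,0,0.015,0,0.001,1],
)

```text
time_s: 34.3
eef_pos: [0.6107, -0.2892, 0.1032]
eef_rot: [-0.043, 0.708, -0.043, -0.704]
wrist_force: [-0.4, 0.1, -2.1]
opening: 0.382
```

```bash
python3 - <<'E'
from h import *
go([.613,-.290,.058],-97.3)
E
```

```text
t 34.3 pos [ 0.6107 -0.2892  0.1032] yaw -97.0 q6 1.07 open 0.38 F [-0.4  0.1 -2.1] | turn [ 0.3 -0.3 -0. ] shift now-axes [ 0.0452  0.0004 -0.0021] final-axes [ 0.0452  0.0005 -0.0024]
```

>>> carry_out(
  motion=[0,0,0,0.025,0,0,1,0,0,0,0.013,0,0,1,0,0,0,0.004,0,0,1],
)

```text
time_s: 34.6
eef_pos: [0.6108, -0.2858, 0.0591]
eef_rot: [-0.042, 0.707, -0.041, -0.705]
wrist_force: [-0.8, 0.1, -1.6]
opening: 0.377
```

>>> carry_out(
  motion=[0,0,0,0.004,0,0,1],
)

```text
time_s: 34.7
eef_pos: [0.6115, -0.2856, 0.0558]
eef_rot: [-0.042, 0.707, -0.041, -0.704]
wrist_force: [0.0, -0.1, -1.6]
opening: 0.381
```

>>> carry_out(
  motion=[0,0,0,0.003,0,0,1],
)

```text
time_s: 34.8
eef_pos: [0.6122, -0.2858, 0.0546]
eef_rot: [-0.041, 0.708, -0.041, -0.704]
wrist_force: [-4.6, 1.2, 9.6]
opening: 0.375
```

>>> carry_out(
  motion=[0,0,0,0,0,0,0.1,0,0,0,0,0,0,0.1,0,0,0,0,0,0,-0.1,0,0,0,0,0,0,-0.1,0,0,0,-0.02,0,0,-0.2,0,0,0,-0.04,0,0,-0.2,0,0,0,-0.045,0,0,-0.2,0,0,0,-0.045,0,0,-0.2,0,0,0,-0.01,-0.03,0,-0.2],
)

```text
time_s: 35.7
eef_pos: [0.6148, -0.2594, 0.2224]
eef_rot: [-0.042, 0.709, -0.044, -0.703]
wrist_force: [1.3, -0.1, 0.5]
opening: 0.6
```

```bash
python3 - <<'E'
from h import *
print(amber(f='q5.png'),lm('side','b0_center',3))
go([.530,.1755,.22],-97.3)
o=ctrl.get_obs()['eef_pos'];print(proj('side',[.613,-.286,.03]))
E
```

```text
[([252.0, 152.0], 62), ([276.0, 156.0], 66), ([245.0, 169.0], 64), ([232.0, 256.0], 114)] [(0.61, [0.527, 0.178, 0.097])]
t 35.8 pos [ 0.6147 -0.2531  0.2194] yaw -96.6 q6 1.12 open 0.60 F [ 0.7  0.4 -0.3] | turn [ 0.7 -0.3  0.2] shift now-axes [-1.000e-04 -4.159e-01  1.337e-01] final-axes [-0.0006 -0.4144  0.1385]
[244.9 169.8]
```

>>> carry_out(
  motion=[0.7,0,0,0,-0.03,0.01,-0.2,0,0,0,0,-0.044,0.015,-0.2,0,0,0,0,-0.044,0.015,-0.2,0,0,0,0,-0.044,0.015,-0.2,0,0,0,0,-0.044,0.015,-0.2,0,0,0,0,-0.044,0.015,-0.2,0,0,0,0,-0.044,0.015,-0.2,0,0,0,0,-0.044,0.015,-0.2,0,0,0,0,-0.04,0.012,-0.2,0,0,0,0,-0.015,0.003,-0.2],
)

```text
time_s: 36.8
eef_pos: [0.5303, 0.1627, 0.2134]
eef_rot: [0.048, -0.705, 0.047, 0.706]
wrist_force: [-0.1, -0.3, -1.4]
opening: 0.601
```

```bash
python3 - <<'E'
from h import *
go([.529,.1765,.15],-97.3)
E
```

```text
t 36.8 pos [0.5303 0.1627 0.2134] yaw -97.7 q6 1.79 open 0.60 F [-0.1 -0.3 -1.4] | turn [-0.4  0.   0. ] shift now-axes [ 0.0635 -0.0135  0.0031] final-axes [ 0.0634 -0.0135  0.0031]
```

>>> carry_out(
  motion=[0,0,0,0.01,-0.013,0.003,-0.2,0,0,0,0.03,0,0.001,-0.2,0,0,0,0.02,0,0.001,-0.2,0,0,0,0.005,0,0,-0.2],
)

```text
time_s: 37.2
eef_pos: [0.5262, 0.1803, 0.146]
eef_rot: [-0.045, 0.706, -0.045, -0.705]
wrist_force: [-0.5, 0.1, -0.1]
opening: 0.604
```

```bash
python3 - <<'E'
from h import *
go([.529,.1765,.116],-97.3)
E
```

```text
t 37.2 pos [0.5262 0.1803 0.146 ] yaw -97.3 q6 1.81 open 0.60 F [-0.5  0.1 -0.1] | turn [-0. -0.  0.] shift now-axes [ 0.03    0.0034 -0.0032] final-axes [ 0.03    0.0034 -0.0033]
```

>>> carry_out(
  motion=[0,0,0,0.016,0.003,-0.002,-0.2,0,0,0,0.012,0,0.001,-0.2,0,0,0,0.002,0,0.001,1,0,0,0,0.001,0,0.001,1,0,0,0,0,0,0,1],
)

```text
time_s: 37.7
eef_pos: [0.526, 0.1767, 0.1151]
eef_rot: [-0.046, 0.706, -0.045, -0.705]
wrist_force: [-0.1, 1.0, -2.2]
opening: 0.379
```

>>> carry_out(
  motion=[0,0,0,-0.005,0,0,1,0,0,0,-0.02,0,0,1,0,0,0,-0.035,0,0,1,0,0,0,-0.035,0,0,1,0,0,0,-0.02,0,0,1],
)

```text
time_s: 38.2
eef_pos: [0.5227, 0.1761, 0.2321]
eef_rot: [0.045, -0.703, 0.046, 0.708]
wrist_force: [0.8, -0.9, -2.3]
opening: 0.378
```

```bash
python3 - <<'E'
from h import *
print(amber(f='q6.png'))
go([.425,-.39,.24],-97.3)
go([.525,-.285,.24],-97.3)
o=ctrl.get_obs()['eef_pos'];print(proj('side',o-[0,0,.03]))
E
```

```text
[([253.0, 152.0], 56), ([276.0, 156.0], 63), ([249.0, 168.0], 23), ([231.0, 224.0], 111)]
t 38.2 pos [0.5243 0.1764 0.2353] yaw -97.4 q6 1.81 open 0.38 F [1.6 0.8 0.7] | turn [-0.1  0.1 -0. ] shift now-axes [-0.0046  0.5744  0.0256] final-axes [-0.0047  0.5744  0.0265]
t 38.2 pos [0.5243 0.1764 0.2353] yaw -97.4 q6 1.81 open 0.38 F [1.6 0.8 0.7] | turn [-0.1  0.1 -0. ] shift now-axes [-0.0047  0.4574 -0.0601] final-axes [-0.0047  0.4575 -0.0593]
[232.4 224.8]
```

>>> carry_out(
  motion=[0,0,0,0,0.03,-0.004,1,0,0,0,0,0.045,-0.006,1,0,0,0,0,0.045,-0.006,1,0,0,0,0,0.045,-0.006,1,0,0,0,0,0.045,-0.006,1,0,0,0,0,0.045,-0.006,1,0,0,0,0,0.045,-0.006,1,0,0,0,0,0.045,-0.006,1,0,0,0,0,0.045,-0.006,1,0,0,0,0,0.03,-0.004,1],
)

```text
time_s: 39.25
eef_pos: [0.5257, -0.2575, 0.2344]
eef_rot: [-0.043, 0.707, -0.041, -0.705]
wrist_force: [0.7, 0.0, -2.4]
opening: 0.375
```

```bash
python3 - <<'E'
from h import *
go([.528,-.29,.13],-97.3)
E
```

```text
t 39.2 pos [ 0.5257 -0.2575  0.2344] yaw -96.9 q6 1.03 open 0.37 F [ 0.7  0.  -2.4] | turn [ 0.4 -0.2  0.2] shift now-axes [ 0.1043  0.0323 -0.0059] final-axes [ 0.1044  0.0319 -0.0064]
```

>>> carry_out(
  motion=[0,0,0,0,0.025,-0.005,1,0,0,0,0.02,0.003,0,1,0,0,0,0.035,0,0.001,1,0,0,0,0.03,0,0.001,1,0,0,0,0.01,0,0,1],
)

```text
time_s: 39.75
eef_pos: [0.5244, -0.2943, 0.1364]
eef_rot: [-0.045, 0.708, -0.046, -0.704]
wrist_force: [0.0, 0.8, -2.1]
opening: 0.379
```

```bash
python3 - <<'E'
from h import *
go([.528,-.29,.073],-97.3)
E
```

```text
t 39.8 pos [ 0.5244 -0.2943  0.1364] yaw -97.4 q6 0.99 open 0.38 F [ 0.   0.8 -2.1] | turn [-0.1 -0.3 -0. ] shift now-axes [ 0.0634 -0.0047 -0.0027] final-axes [ 0.0634 -0.0047 -0.0031]
```

>>> carry_out(
  motion=[0,0,0,0.025,-0.004,-0.002,1,0,0,0,0.022,0,0,1,0,0,0,0.01,0,0,1,0,0,0,0.003,0,0,1],
)

```text
time_s: 40.15
eef_pos: [0.5273, -0.2902, 0.0745]
eef_rot: [-0.045, 0.707, -0.045, -0.704]
wrist_force: [0.1, 0.4, -1.7]
opening: 0.375
```

>>> carry_out(
  motion=[0,0,0,0.003,0,0,1],
)

```text
time_s: 40.25
eef_pos: [0.5277, -0.2904, 0.0722]
eef_rot: [-0.045, 0.708, -0.045, -0.704]
wrist_force: [-0.0, -0.2, -1.9]
opening: 0.381
```

>>> carry_out(
  motion=[0,0,0,0.003,0,0,1],
)

```text
time_s: 40.35
eef_pos: [0.5284, -0.2908, 0.0701]
eef_rot: [-0.045, 0.708, -0.046, -0.703]
wrist_force: [0.1, -0.3, -2.2]
opening: 0.378
```

>>> carry_out(
  motion=[0,0,0,0.002,0,0,1],
)

```text
time_s: 40.45
eef_pos: [0.5292, -0.2911, 0.0694]
eef_rot: [-0.044, 0.709, -0.046, -0.703]
wrist_force: [-2.3, 3.8, 10.5]
opening: 0.374
```

>>> carry_out(
  motion=[0,0,0,0,0,0,0.1,0,0,0,0,0,0,0.1,0,0,0,0,0,0,-0.1,0,0,0,0,0,0,-0.1,0,0,0,-0.02,0,0,-0.2,0,0,0,-0.04,0,0,-0.2,0,0,0,-0.045,0,0,-0.2,0,0,0,-0.045,0,0,-0.2,0,0,0,-0.045,0,0,0,0,0,0,-0.045,0,0,0],
)

```text
time_s: 41.45
eef_pos: [0.5242, -0.2887, 0.3118]
eef_rot: [0.047, -0.705, 0.044, 0.706]
wrist_force: [1.2, -0.4, -0.2]
opening: 0.499
```

>>> carry_out(
  motion=[-8.5,0,0,-0.02,0,0,0,-8.5,0,0,-0.02,0,0,0,-8.5,0,0,-0.02,0,0,0,-8.5,0,0,-0.02,0,0,0,-8.5,0,0,-0.02,0,0,0,-8.5,0,0,0,0,0,0,-8.5,0,0,0,0,0,0,-8.5,0,0,0,0,0,0,-8.5,0,0,0,0,0,0,-8.5,0,0,0,0,0,0],
)

```text
time_s: 42.45
eef_pos: [0.5253, -0.2907, 0.4297]
eef_rot: [0.455, 0.548, 0.443, -0.544]
wrist_force: [-0.6, 0.3, -0.1]
opening: 0.5
```

```bash
python3 - <<'E'
from h import *
print(amber(f='q7.png'))
print([proj('side',[x,y,.03]) for x,y in((.52,-.388),(.528,-.291),(.613,-.286))])
print(lm('side','hood_bar',2))
ctrl.camera('top');print(lm('top','hood_bar',2),lm('side','pan',2))
go([.7185,.066,.42],np.degrees(YAW))
E
```

```text
[([252.0, 152.0], 61), ([278.0, 156.0], 52), ([244.0, 169.0], 64), ([267.0, 168.0], 53)]
[array([276., 157.]), array([268.6, 172. ]), array([244.9, 169.8])]
[(0.8, [0.713, 0.066, 0.326]), (0.34, [0.526, -0.557, 0.005])]
[(0.76, [0.721, 0.066, 0.328])] [(0.24, [0.669, 0.068, 0.085])]
t 42.7 pos [ 0.5252 -0.2907  0.4294] yaw -11.7 q6 -0.50 open 0.50 F [ 0.1 -0.1  0.2] | turn [-4.5  0.4 -0.9] shift now-axes [ 0.0088  0.1164 -0.3886] final-axes [ 0.0094  0.1465 -0.3783]
```

```bash
python3 - <<'E'
from h import *
b=cv2.imread('pics/q7.png');cv2.imwrite('pics/q7c.png',cv2.resize(b[135:315,130:330],(800,720)[:2] if 0 else (660,594),interpolation=cv2.INTER_CUBIC))
E
```

```text
(no output)
```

View pics/q7c.png

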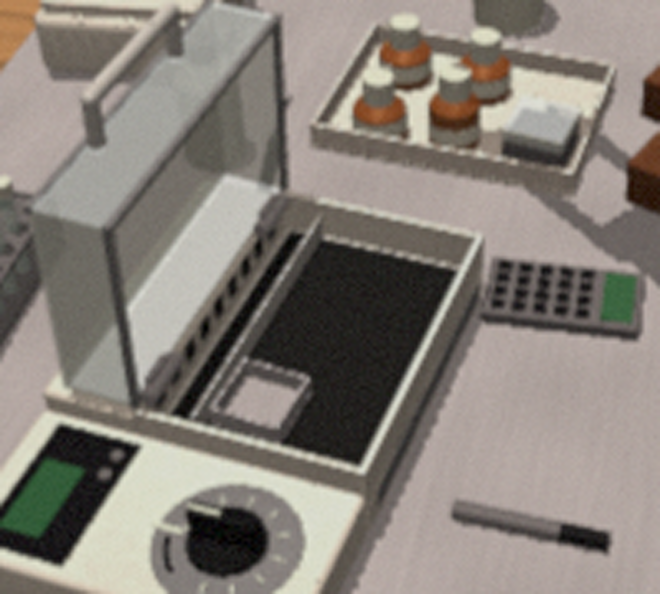

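>>> carry_out(
  motion=[-4.5,0,-0.9,0,0,0,0,0,0,0,-0.002,0.016,-0.042,0,0,0,0,-0.002,0.016,-0.042,0,0,0,0,-0.002,0.016,-0.042,0,0,0,0,-0.002,0.016,-0.042,0,0,0,0,0,0.016,-0.042,0,0,0,0,0,0.016,-0.042,0,0,0,0,0,0.016,-0.042,0,0,0,0,0,0.016,-0.042,0,0,0,0,0,0.01,-0.03,0],
)

```text
time_s: 43.7
eef_pos: [0.7189, 0.0593, 0.4333]
eef_rot: [-0.459, -0.537, -0.455, 0.542]
wrist_force: [-0.0, -0.6, 0.2]
opening: 0.498
```

```bash
python3 - <<'E'
from h import *
go([.7175,.066,.35],np.degrees(YAW))
E
```

```text
t 43.7 pos [0.7189 0.0593 0.4333] yaw -9.5 q6 0.09 open 0.50 F [-0.  -0.6  0.2] | turn [-2.2  0.5  0. ] shift now-axes [ 0.0833 -0.0024 -0.0071] final-axes [ 0.0833 -0.0022 -0.0065]
```

All four bottles stand in the tray (caps at (405,30), (485,45), (380,85), (455,80)), the tip box is at (540,130), the pan on the platform at (260,395), and the pointer matches the zero mark. Now I pinch the bar.

>>> carry_out(
  motion=[-2.2,0.5,0,0.01,-0.002,-0.007,0,0,0,0,0.035,0,0,0,0,0,0,0.03,0,0,0,0,0,0,0.01,0,0,0],
)

```text
time_s: 44.1
eef_pos: [0.7191, 0.0718, 0.3452]
eef_rot: [0.468, 0.531, 0.468, -0.529]
wrist_force: [0.4, -0.5, -0.8]
opening: 0.504
```

```bash
python3 - <<'E'
from h import *
go([.7175,.066,.304],np.degrees(YAW))
E
```

```text
t 44.1 pos [0.7191 0.0718 0.3452] yaw -7.1 q6 0.06 open 0.50 F [ 0.4 -0.5 -0.8] | turn [ 0.1 -0.1 -0.1] shift now-axes [ 0.0412 -0.001   0.006 ] final-axes [ 0.0412 -0.0009  0.0059]
```

>>> carry_out(
  motion=[0,0,0,0.02,-0.001,0.005,0,0,0,0,0.015,0,0,0,0,0,0,0.004,0,0,0,0,0,0,0.001,0,0,1,0,0,0,0,0,0,1,0,0,0,0,0,0,1,0,0,0,0,0,0,1],
)

```text
time_s: 44.8
eef_pos: [0.7163, 0.0642, 0.3046]
eef_rot: [0.466, 0.532, 0.467, -0.531]
wrist_force: [0.1, -0.2, -4.6]
opening: 0.142
```

```bash
python3 - <<'E'
from h import *
go([.7175,.066,.304],np.degrees(YAW));o=ctrl.get_obs()['eef_pos'];hood(.323-o[2])
E
```

```text
t 44.8 pos [0.7163 0.0642 0.3046] yaw -7.4 q6 0.05 open 0.14 F [ 0.1 -0.2 -4.6] | turn [-0.2 -0.1  0. ] shift now-axes [ 0.0006  0.001  -0.0019] final-axes [ 0.0006  0.001  -0.0019]
hood 1.528 r 0.2425 (.2428)
```

>>> carry_out(
  motion=[0,0,0,-0.003,-0.0215,0,1,0,0,0,-0.0015,-0.022,0,1,0,0,0,0.0005,-0.022,0,1,0,0,0,0.0025,-0.0215,0,1,0,0,0,0.0045,-0.0215,0,1,0,0,0,0.0065,-0.021,0,1],
)

```text
time_s: 45.4
eef_pos: [0.5965, 0.0786, 0.3004]
eef_rot: [0.475, 0.54, 0.457, -0.524]
wrist_force: [3.8, -1.4, -3.3]
opening: 0.138
```

```bash
python3 - <<'E'
from h import *
go([.5,.08,.3],np.degrees(YAW));hood(.0184)
E
```

```text
t 45.4 pos [0.5965 0.0786 0.3004] yaw -7.5 q6 0.07 open 0.14 F [ 3.8 -1.4 -3.3] | turn [-0.2 -0.  -1.9] shift now-axes [-0.0027 -0.0958  0.0113] final-axes [ 0.0004 -0.0959  0.0109]
hood 1.028 r 0.2453 (.2428)
```

>>> carry_out(
  motion=[0,0,-0.5,0.009,-0.0195,0,1,0,0,-0.5,0.011,-0.019,0,1,0,0,-0.5,0.0125,-0.018,0,1,0,0,-0.5,0.014,-0.0165,0,1,0,0,-0.5,0.0155,-0.0155,0,1,0,0,-0.5,0.017,-0.014,0,1],
)

```text
time_s: 46.0
eef_pos: [0.4996, 0.0903, 0.2384]
eef_rot: [0.47, 0.533, 0.463, -0.529]
wrist_force: [-17.4, -0.8, 16.3]
opening: 0.138
```

```bash
python3 - <<'E'
from h import *
go([.5,.08,.3],np.degrees(YAW));hood(.0184)
E
```

```text
t 46.0 pos [0.4996 0.0903 0.2384] yaw -7.4 q6 0.08 open 0.14 F [-17.4  -0.8  16.3] | turn [-0.1  0.2 -0.6] shift now-axes [-0.0615  0.0024  0.0103] final-axes [-0.0616  0.0017  0.0101]
hood 0.550 r 0.2428 (.2428)
```

>>> carry_out(
  motion=[0,0,-0.5,0.017,-0.013,0,1,0,0,0,0.0185,-0.0115,0,1,0,0,0,0.0195,-0.01,0,1,0,0,0,0.02,-0.008,0,1],
)

```text
time_s: 46.4
eef_pos: [0.4514, 0.096, 0.1678]
eef_rot: [-0.468, -0.528, -0.467, 0.533]
wrist_force: [-8.9, -0.8, 2.4]
opening: 0.14
```

```bash
python3 - <<'E'
from h import *
go([.5,.08,.3],np.degrees(YAW));hood(.0184)
E
```

```text
t 46.4 pos [0.4514 0.096  0.1678] yaw -7.2 q6 0.08 open 0.14 F [-8.9 -0.8  2.4] | turn [0.1 0.3 0.1] shift now-axes [-0.1322  0.0499  0.0105] final-axes [-0.1322  0.0502  0.0097]
hood 0.194 r 0.2422 (.2428)
```

>>> carry_out(
  motion=[0,0,0,0.02,-0.007,0,1,0,0,0,0.016,-0.005,0,1,0,0,0,0.005,-0.002,0,1],
)

```text
time_s: 46.7
eef_pos: [0.436, 0.0978, 0.126]
eef_rot: [-0.469, -0.528, -0.467, 0.532]
wrist_force: [2.8, -1.1, -5.5]
opening: 0.138
```

```bash
python3 - <<'E'
from h import *
go([.5,.08,.3],np.degrees(YAW));hood(.0184)
E
```

```text
t 46.7 pos [0.436  0.0978 0.126 ] yaw -7.1 q6 0.09 open 0.14 F [ 2.8 -1.1 -5.5] | turn [0.1 0.4 0. ] shift now-axes [-0.174   0.0656  0.0108] final-axes [-0.174   0.0658  0.0096]
hood 0.010 r 0.2429 (.2428)
```

>>> carry_out(
  motion=[0,0,0,0.003,0,0,1,0,0,0,0,0,0,0.2,0,0,0,0,0,0,0.2,0,0,0,0,0,0,0.2,0,0,0,-0.02,0,0,0.2,0,0,0,-0.04,0,0,0.2,0,0,0,-0.045,0,0,0.2,0,0,0,-0.045,0,0,0.2,0,0,0,-0.045,-0.02,0.04,0.2,0,0,0,0,-0.03,0.045,0.2],
)

```text
time_s: 47.7
eef_pos: [0.3881, 0.0316, 0.3224]
eef_rot: [0.474, 0.53, 0.465, -0.528]
wrist_force: [0.1, -1.5, 0.9]
opening: 0.4
```

>>> carry_out(
  motion=[0,0,0,0,-0.02,0.045,0.2,0,0,0,0,0,0.045,0.2,0,0,0,0,0,0.03,0.2,0,0,0,0,0,0,0.2,0,0,0,0,0,0,0.2],
)

```text
time_s: 48.2
eef_pos: [0.3524, -0.0926, 0.3314]
eef_rot: [0.479, 0.533, 0.457, -0.527]
wrist_force: [-0.2, 0.6, -0.7]
opening: 0.402
```

```bash
python3 - <<'E'
from h import *
print(amber(f='z.png'),lm('side','hood_bar',1),lm('side','tipbox'),lm('side','timer_grip',1));cam('top','zt.png');print(lm('top','hood_bar',1))
go([.5,0,.3])
b=cv2.imread('pics/z.png');cv2.imwrite('pics/zc.png',cv2.resize(b[135:315,130:330],(660,594),interpolation=cv2.INTER_CUBIC))
E
```

```text
[([252.0, 152.0], 53), ([277.0, 156.0], 46), ([244.0, 169.0], 59), ([266.0, 167.0], 42)] [(0.91, [0.436, 0.099, 0.144])] [(0.9, [0.297, -0.398, -0.001]), (0.77, [0.302, -0.254, 0.002]), (0.6, [0.159, -0.315, -0.002])] [(0.89, [0.582, 0.312, 0.083])]
[(0.9, [0.436, 0.099, 0.145])]
t 48.5 pos [ 0.3525 -0.0912  0.3304] yaw -6.8 q6 -0.46 open 0.40 F [-0.   0.3 -0.1] | turn [-0.   0.8 -1.6] shift now-axes [ 0.0327  0.1349 -0.1084] final-axes [ 0.0304  0.1357 -0.1079]
```

View pics/zc.png

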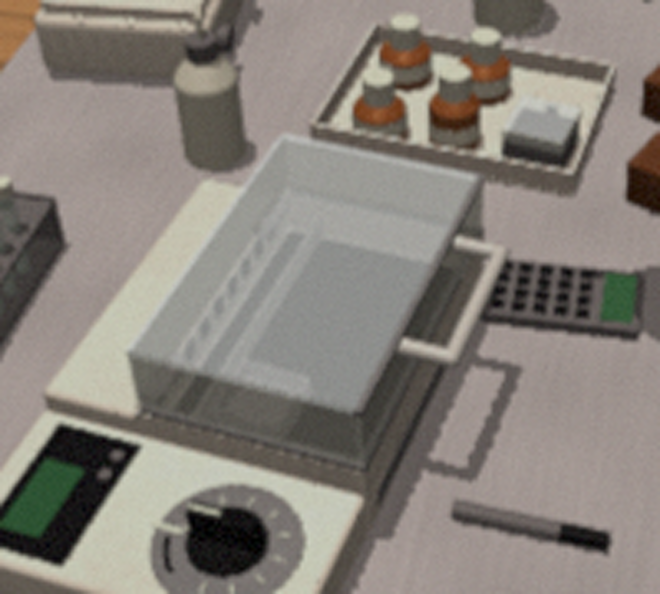

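```bash
python3 - <<'E'
from h import *
im=cv2.imread('pics/zt.png');cv2.imwrite('pics/ztc.png',cv2.resize(im[158:200,168:216],(480,420),interpolation=cv2.INTER_CUBIC))
E
```

```text
(no output)
```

View pics/ztc.png

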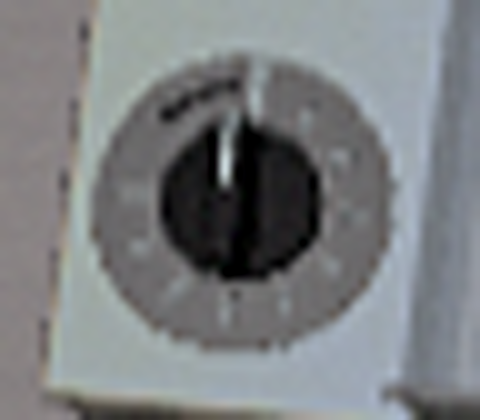

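```bash
python3 -c "
from bench import ctrl
print(ctrl.hand_in())"
```

```text
the job is handed in; nothing more can be done
None
```

The job is done and handed in at about 48.5 s. No verdict was reported.

**What I did:**
- Turned the timer knob back about 119° to zero.
- Pinched the hood bar and swung the hood to its stop, where it stayed open by itself once let go.
- Stood all four bottles present (one tall, three short) on the tray floor.
- Swung the hood down and let go, with the arm clear.

**Last checks:**
- **Timer:** the pointer is within about 2° of the zero mark in the top picture.
- **Hood:** the bar was back at its shut height, measured 144–145 mm against the listed 142 mm. The hood angle was about 0.01 rad just before release.
- **Tray:** in the last side picture all four bottles stand upright and the tip box is in its corner.
- **Platform:** the pan is on it.
- **Bystanders:** the calculator, marker and wash bottle look unmoved. I did not measure the tub and petri dishes again at the end.

**Went wrong on the way:**
- The second bottle touched the tray wall with about 55 N at the wrist. I lifted it, shifted it and placed it properly.
- Two early grips crept upward: the knob grip and the bar grip were both redone.
- The first bottle was held off-centre and high, but was placed that way without trouble.
- The last side-camera search did not list the tray's tip box, only the brown and pink look-alikes. I confirmed it by eye in the picture.

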